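Check the jaw gap with the gauge from the bottom tray

TASK

The gap gauge is in the orange tray underneath the stack of grey specimen trays: lift the grey trays off and set them aside, slide the gauge's blade squarely into the middle of the jig's gap right up to its shoulder, keep it there for a second, and lay it flat back in the orange tray. Then stack every grey tray on the bench - those you took off and any others standing about - squarely on top of the orange tray, in any order. Keep the grey trays level throughout, and do not disturb the other things on the bench.

Things in the scene. Friction and masses are not known exactly. Their poses are not given: they have to be found in the camera images.
- orange_tray: orange open tray, 130 (own x) x 104 (own y) x 36 mm high, walls and floor 3 mm, no grip bar, about 0.8 kg, loose on the bench; the gauge lies in it. Origin: centre of its underside, z up
- tray_a: grey open tray, size and walls as the orange one, 0.2-0.4 kg; a black grip bar, 12 mm thick (own x -6..6 mm), runs along own y across its middle from floor to rim, to be pinched from above; inside it is empty but for flat bars 7 mm high over 35 mm from the middle. Origin: centre of underside, z up. Trays stack flat, 36 mm apart, nothing interlocks. It starts on the orange tray
- tray_b: grey tray exactly like tray_a. It starts on tray_a
- tray_c: grey tray exactly like tray_a. In some starts it stands by itself on the bench, in others it is absent
- tray_d: grey tray exactly like tray_a. In some starts it stands by itself on the bench, in others it is absent
- gauge: gap gauge, 90 g, flat in the orange tray: red grip block 36 (own x -18..18) x 16 (own y) x 30 mm high; at its foot a steel blade 24 mm wide (own y), 5 mm thick (own z 0..5), sticking out 45 mm from the block's front face (the shoulder) along own +x. Origin: centre of the block's underside, z up. At the start the origin is about 21 mm from the tray's middle towards the tray's -x
- gauge_tip (a point): middle of the gauge blade's front end, 63 mm ahead of the gauge's origin along its x and 2.5 mm above its underside
- jig: fixed C-shaped jig: white base 100 (own x -40..60) x 64 x 45 mm high, dark upper jaw (own x -40..20 mm) from 55 to 85 mm high, white column behind it with a steel cap to 126 mm. The gap between base and upper jaw is 10 mm high, 60 mm deep, open in front (own -x) and at both sides; the blade goes in along own +x. Origin: at bench height, mid width
- jig_mouth (a point): middle of the gap's mouth: 40 mm in front of the jig's origin (own -x), 50 mm above the bench; same axes as the jig
- mat: black rubber mat, 150 x 120 x 2 mm, fixed flat on the bench, always free at the start: a handy place to set trays aside (several can be piled on it); use is optional. Origin: centre of its underside
- mouse: black computer mouse, 100 x 58 x 33 mm, bystander
- screwdriver: screwdriver, 190 mm, lying, bystander
- caliper: steel caliper, 160 mm, lying, up to 13 mm high, bystander
- mug: white mug, 80 mm across, 90 mm high, bystander
- bottle: white bottle, 56 mm across, 150 mm high, bystander
- jar: glass jar with green cap, 60 mm across, 60 mm high, bystander

How it is judged:
By the outcome, as a careful person would: the job done as asked, in the order asked, and still so for the second after the job is handed in, with the robot touching nothing.
Of tray_c, tray_d only 1 to 2 are there at a start; the rules pass over those that are not, and their reading is None.
At some moment in a run one of tray_a, tray_b, tray_c, tray_d may be knocked a few centimetres aside while the robot is not near it.
It also fails if it takes over 210 s, if anything falls off the work surface, if the arm or the gripper's body presses on something with over 40 N, if the wrist force passes 120 N, or if a joint passes its speed limit or range.

ROBOT

A 6-joint arm with a two-finger parallel gripper is mounted at the origin on the work surface. World frame = base frame: x ahead of the robot, y to its left, z up, the work surface at z = 0. Lengths are in m, angles in rad, forces in N, time in s.
With the tool pointing down it reaches from about 0.425 to 0.95 m from the base axis. Payload 14.7 kg.
Tool frame: the origin (TCP) lies midway between the tips of the shut fingers; the grasp point (between the pads) lies 19 mm behind it; z points along the fingers, y is the line along which they close (so a half turn about z gives the same grasp; the last joint's range is limited). The gripper opens to 85 mm and grips with 20 to 120 N. Pads are 22 mm wide; open, the fingers measure 114 mm over their backs; the gripper's body (76 mm by 85 mm) begins 54 mm behind the grasp point. The pads swing forward as they close: fully open they stand 13 mm farther back than shut.
Start: joints at [-1.212, 0.48, 1.596, -0, 1.065, -0.047], TCP at [0.257, -0.597, 0.231] pointing down, gripper open.
Joint ranges: [-2.75, 2.75], [-0.82, 2.05], [0.23, 2.67], [-1.56, 4.7], [0.09, 2.69], [-2.92, 2.92]. Speed limits (rad/s): [1.89, 1.89, 2.39, 3.01, 3.01, 3.01].

INTERFACE

Orientations are given as a 3x3 rotation matrix whose columns are the frame's x, y, z axes.
In Python, from station import * gives the robot as it stands. The module is installed in compiled form; this text tells all that it offers.
- The arm moves only by the tool arm_command, never from a script. Its argument "increments" is a list that holds one entry, the list of rows, each a list of 7 numbers: the shift along the tool's x, y, z each as a share of 50 cm, from -1 to 1, then the turn, a rotation vector about the tool's x, y, z each as a share of 1.5 rad, from -1 to 1, then the opening, from 0 (shut) to 1 (fully open). A call has exactly 5 rows; each row shifts and turns the commanded pose from where the row before left it, along the tool's axes as they then stand; what a row does not reach is not made up. A row lasts 1/12 s, in which the tool goes at most 41.7 mm and 7.16 degrees, less where a joint would pass 70% of its speed; a pose out of reach is approached as far as the arm can. A call with a number of a shift or a turn outside -1 to 1 is refused whole. A call with a gripper value outside its range is refused whole. The fingers move at their own pace and stop on an object; "force" is the grip in N (left out, the last holds). Time passes only in rows, so rows that do not move let the fingers close, or fill a call up. It gives the time, the measured TCP pose, the force, the opening and the grip force at its end, in the units of the state.
- observe(): the state, without advancing time (a new reading comes with each control period).
- read_camera(name): name is "side" or "top"; returns the picture (420x560x3 uint8, red, green, blue); there is no depth.
- calibration(name): a dict with "fx", "fy", "cx", "cy" (pixels), "k1" (the pictures are not rectified: a ray, as slopes to the right and down, at radius r is drawn at 1 + k1 r^2 times it, then the intrinsics apply), "R" (3x3) and "t" (3): a world point X has camera coordinates R X + t. Camera axes: x right, y down, z forward; pixel columns grow to the right and rows downward; lengths in m; the calibration is good to about 2 mm. A picture is of the moment at which its call begins. calibration takes no time and is no camera call.
- finish_job(): hands the job in; it is judged then, once.
Trained networks look in the newest picture that a camera, given by its name, has taken for a name from the list of things; names that differ only in an ending like _2 or _b are one class to them, and where a whole thing is asked for, a point or a joint stands for the part that bears it (a point fixed in the world has none). Each returns a list of dicts, best first, with "confidence" (0 to 1); they miss things now and then, are a little off and sometimes report something else, mostly with a low value. They report only what shows in the picture. A call takes as long as a camera call.
- recognise(camera, thing): "rect" ([left, top, width, height] in pixels, round what is visible of it).
- silhouettes(camera, thing): "pixels" (420x560 bool, what is visible of it) and "rect" ([left, top, width, height] in pixels, round what is visible of it).
- place_of(camera, thing): "location" ([column, row] in pixels: a listed point, or the origin of a listed thing).
The state is a dict: "time": time; "joint_pos": joint angles; "qvel": joint speeds; "effort": joint torques, N m; "ee_pos": TCP position; "tcp_rot": TCP orientation; "ft_force": force on the tool from outside, world axes, zero at the start; "wrist_torque": the same for the moment, N m; "finger_gap": opening from 0.0 (shut) to 1.0 (fully open); "gripper_force": force on a finger pad.
Only numpy, scipy, OpenCV 4.12 (cv2) and the standard library are available. Lean on these libraries where they do the work, as an engineer would, in place of code of your own. Each camera call takes 0.05 s, during which the arm holds its last target. There are 200 camera calls.

## Working session

There is one attempt and no reset: what is moved stays moved. The work goes in short steps, Python scripts to look and compute and a tool call to move; the robot and the scene stay as the last step left them, time stands still between calls to the robot, and variables do not carry over. Pictures are saved under pics/ and viewed, at most 14 in all, crops included, and the job is handed in when it is done.

Besides the shell and the picture viewer there is one more tool, called after "Emit:" as name([rows], argument=value, ...), one row to a line, values as JSON. arm_command: Moves the arm, as the interface text tells. Its arguments: {"type":"object","properties":{"increments":{"type":"array"},"force":{"type":"number"}},"required":["increments"]}

```bash
mkdir -p pics
python3 - <<'E'
from station import *
import cv2,numpy as np
for c in("top","side"):
    im=read_camera(c); cv2.imwrite(f"pics/{c}0.png",im[:,:,::-1])
    k=calibration(c); print(c,{a:np.round(np.array(b),4).tolist() for a,b in k.items()})
    for t in("orange_tray","tray_a","gauge","jig","jig_mouth","mat"):
        try: print(t,[(np.round(d["location"],1).tolist(),round(d["confidence"],2)) for d in place_of(c,t)])
        except Exception as e: print(t,e)
s=observe();print({k:np.round(np.array(v),3).tolist() for k,v in s.items()})
E
```

```text
top {'fx': 463.3305, 'fy': 463.3305, 'cx': 279.7223, 'cy': 222.0698, 'k1': 0.0024, 'R': [[0.008, -0.9996, 0.0284], [-0.9972, -0.0101, -0.0736], [0.0739, -0.0277, -0.9969]], 't': [-0.0056, 0.5687, 1.0436]}
orange_tray []
tray_a [([272.3, 228.6], 0.84), ([430.5, 218.7], 0.63), ([351.7, 222.2], 0.58)]
gauge []
jig [([117.6, 247.2], 0.83)]
jig_mouth [([127.2, 248.8], 0.78)]
mat [([419.8, 302.8], 0.81)]
side {'fx': 468.8418, 'fy': 468.8418, 'cx': 281.3797, 'cy': 208.8847, 'k1': -0.1263, 'R': [[-0.9875, -0.1563, -0.0221], [-0.0779, 0.6042, -0.793], [0.1373, -0.7814, -0.6088]], 't': [0.5501, 0.0916, 1.3304]}
orange_tray [([284.5, 224.2], 0.7), ([207.3, 323.0], 0.34)]
tray_a [([282.5, 206.3], 0.88), ([288.1, 159.1], 0.77), ([290.8, 191.2], 0.76), ([282.8, 217.9], 0.64)]
gauge []
jig [([278.3, 325.5], 0.95), ([288.8, 191.0], 0.66)]
jig_mouth []
mat [([347.9, 171.6], 0.96)]
{'time': 0.7, 'joint_pos': [-1.212, 0.48, 1.596, -0.0, 1.065, -0.047], 'qvel': [-0.001, -0.001, 0.001, 0.002, 0.002, -0.0], 'effort': [-0.0, -95.027, -43.058, 0.0, 0.001, 0.0], 'ee_pos': [0.257, -0.597, 0.231], 'tcp_rot': [[0.919, 0.395, -0.0], [0.395, -0.919, 0.0], [-0.0, -0.0, -1.0]], 'ft_force': [0.348, 0.183, 0.124], 'wrist_torque': [0.021, -0.063, 0.002], 'gripper_force': 0.0, 'finger_gap': 0.997}
```

View pics/top0.png

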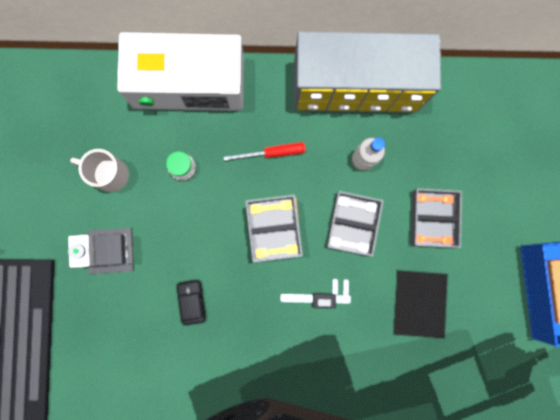

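View pics/side0.png

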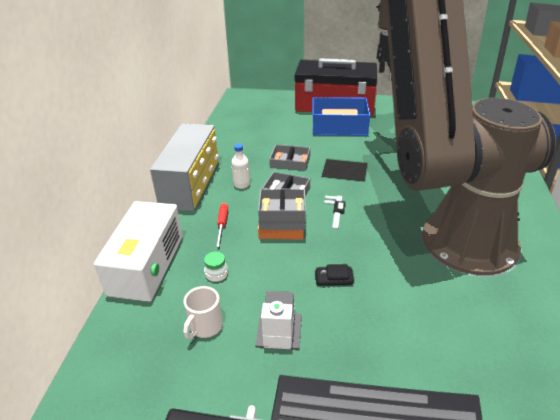

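The top view shows the yellow-marked stack at (274,229) and two loose trays at (355,223) and (437,218). The mat is at (420,303), and the jig at (110,250) has its mouth facing right. The side view agrees: the orange tray is under the stack at (283,225).

```bash
cat > h.py <<'E'
from station import *
import cv2,numpy as np
from scipy.optimize import minimize
CAL={c:{k:np.array(v) for k,v in calibration(c).items()} for c in("top","side")}
def proj(c,P):
    k=CAL[c];p=np.atleast_2d(P)@k["R"].T+k["t"];s=p[:,:2]/p[:,2:];s=s*(1+k["k1"]*(s**2).sum(1,keepdims=True))
    return s*[k["fx"],k["fy"]]+[k["cx"],k["cy"]]
def ray(c,px,z):
    k=CAL[c];d=(np.array(px)-[k["cx"],k["cy"]])/[k["fx"],k["fy"]];s=d.copy()
    for _ in range(8): s=d/(1+k["k1"]*(s@s))
    v=k["R"].T@np.r_[s,1];o=-k["R"].T@k["t"];return (o+v*(z-o[2])/v[2])[:2]
def box(x,y,a,lo,hi):
    c,s=np.cos(a),np.sin(a)
    return np.array([[x+c*u-s*v,y+s*u+c*v,w] for u in(lo[0],hi[0]) for v in(lo[1],hi[1]) for w in(lo[2],hi[2])])
def hullmask(c,P,S=4):
    m=np.zeros((420,560),np.uint8);h=cv2.convexHull(proj(c,P).astype(np.float32))
    big=np.zeros((420*S,560*S),np.uint8)
    cv2.fillConvexPoly(big,np.round((h+.5)*S-.5).astype(np.int32),255)
    return cv2.resize(big,(560,420),interpolation=cv2.INTER_AREA)/255.
def fit(c,mask,p0,lo,hi):
    M=mask.astype(float)
    f=lambda p:np.abs(hullmask(c,box(p[0],p[1],p[2],lo,hi))-M).sum()
    r=minimize(f,p0,method="Nelder-Mead",options=dict(initial_simplex=np.array(p0)+np.array([[0,0,0],[.01,0,0],[0,.01,0],[0,0,.12]]),xatol=1e-4,fatol=.05,maxiter=120))
    return r.x,1-r.fun/M.sum()
def trays(im=None,cam="top",name="tray_a"):
    if im is None: im=read_camera(cam)
    out=[]
    for d in silhouettes(cam,name):
        if d["confidence"]<.4: continue
        out.append((d["pixels"],d["rect"],d["confidence"]))
    return im,out
def fittray(mask,z0,z1=None,cam="top",a0=0.):
    z1=z1 or z0+.036
    ys,xs=np.nonzero(mask);q=ray(cam,[xs.mean(),ys.mean()],z1)
    return fit(cam,mask,[*q,a0],[-.065,-.052,z0],[.065,.052,z1])
E
python3 - <<'E'
from h import *
im,T=trays()
hsv=cv2.cvtColor(im,cv2.COLOR_RGB2HSV)
for m,r,cf in T:
    st=r[0]+r[2]/2<310
    z0=.072 if st else 0
    print(np.round(r,1),round(cf,2),*[np.round(q,4) for q in fittray(m,z0)], 'full' if st else '', np.round(fittray(m,0,.108)[0],4) if st else '')
silh=silhouettes("top","jig")
for d in silh[:2]:
    m=d["pixels"];ys,xs=np.nonzero(m);print("jig",d["rect"],d["confidence"],cv2.minAreaRect(np.c_[xs,ys].astype(np.float32)))
print("jigorig",ray("top",(117.6,247.2),0),"mouth",ray("top",(127.2,248.8),.05),"mat",ray("top",(419.8,302.8),0))
x0,y0=60,200;big=cv2.resize(im[200:300,40:160],None,fx=6,fy=6,interpolation=cv2.INTER_CUBIC);cv2.imwrite("pics/jig.png",big[:,:,::-1])
E
```

```text
[407.5 192.   51.8  56. ] 0.96 [ 0.5813 -0.3623 -0.0218] 0.9586  
[247.7 196.5  54.1  66.9] 0.65 [0.5491 0.0155 0.1358] 0.9752 full [0.5491 0.0155 0.1358]
[328.5 188.9  55.   67.3] 0.56 [ 0.5661 -0.1714 -0.1952] 0.9656  
jig [69.3, 223.4, 63.0, 52.4] 0.79 ((100.26329040527344, 251.44912719726562), (43.63646697998047, 64.58995819091797), 86.18592071533203)
jigorig [0.50830026 0.37316001] mouth [0.50411617 0.33619451] mat [ 0.38480499 -0.32945698]
```

View pics/jig.png

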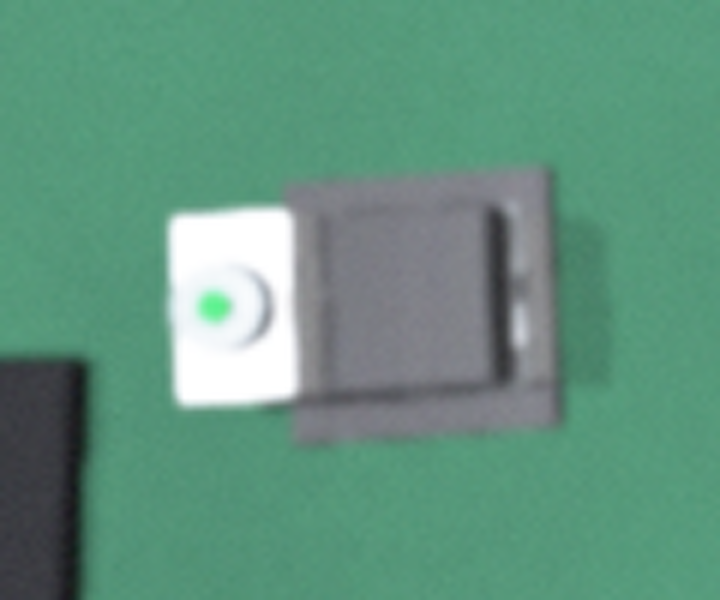

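The jig close-up shows the white cap at crop corners (170,215)–(298,402), with the upper jaw to its right. The jaw's front edge is at u≈495, so the mouth faces right, towards −y. A low grey foot plate lies underneath.

```bash
cat >> h.py <<'E'
def plan(xyz,head_y=None,calls=None,tcalls=None):
    """head_y: heading (rad) of tool y, mod pi nearest. prints the turn rows then the shift rows"""
    s=observe();R=np.array(s["tcp_rot"]);p=np.array(s["ee_pos"])
    h=np.arctan2(R[1,1],R[0,1]);d=0 if head_y is None else (head_y-h+np.pi/2)%np.pi-np.pi/2
    n=tcalls or max(1,int(np.ceil(abs(d)/1.5/.07/5)))
    print("pos",p.round(4),"tilt",R[:2,2].round(4),"heady",round(h,4),"q6",round(s["joint_pos"][5],2),"t",round(s["time"],1),"| turn: calls",n,"rz/row",round(-d/1.5/n/5,4))
    c,sn=np.cos(d),np.sin(d);R2=np.array([[c,-sn,0],[sn,c,0],[0,0,1]])@R
    v=R2.T@(np.array(xyz)-p)/.5;m=calls or max(1,int(np.ceil(np.linalg.norm(v)/.065/5)))
    print("shift: calls",m,"row",(v/m/5).round(4))
E
python3 - <<'E'
from h import *
from scipy.optimize import least_squares
own=np.array([[60,32,126],[20,32,126],[20,-32,126],[60,-32,126],[-40,32,85],[-40,-32,85]])/1e3
uv=np.array([[178,405],[298,402],[293,207],[170,215],[497,385],[495,205]]);
own[:,1]*=1
px=np.array([40,200])+(uv+.5)/6-.5
def pr(p):
    c,s=np.cos(p[2]),np.sin(p[2]);R=np.array([[c,-s],[s,c]]);P=np.c_[own[:,:2]@R.T+p[:2],own[:,2]];return proj("top",P)
best=None
for a in(1.57,):
  for sg in(1,-1):
    own[:,1]*=sg
    r=least_squares(lambda p:(pr(p)-px).ravel(),[.51,.37,a]);print(r.x.round(4),r.cost,r.fun.reshape(-1,2).round(1).tolist())
    p=r.x;print("mouth",(p[:2]-.04*np.array([np.cos(p[2]),np.sin(p[2])])).round(4),"side px",proj("side",[[*(p[:2]),0]]).round(1))
plan([.549,.0155,.231],.1358)
E
```

```text
[0.501  0.3728 1.637 ] 4.219825775530731 [[-0.9, -0.0], [-0.9, -0.7], [-1.0, 0.4], [-0.3, 0.2], [1.9, 0.1], [1.2, 0.0]]
mouth [0.5036 0.3329] side px [[280.2 325.5]]
[0.503 0.373 1.75 ] 2921.173949714716 [[-3.2, -29.0], [-3.5, -31.8], [1.8, 31.7], [2.5, 33.8], [-1.0, -32.8], [3.7, 26.8]]
mouth [0.5101 0.3336] side px [[279.3 325.5]]
pos [ 0.2566 -0.5972  0.2313] tilt [ 0.     -0.0001] heady -1.165 q6 -0.05 t 0.8 | turn: calls 3 rz/row -0.0578
shift: calls 5 row [0.0454 0.0298 0.    ]
```

Emit:
arm_command([
  [[0,0,0,0,0,-0.0578,0.4],[0,0,0,0,0,-0.0578,0.4],[0,0,0,0,0,-0.0578,0.4],[0,0,0,0,0,-0.0578,0.4],[0,0,0,0,0,-0.0578,0.4]],
], force=40)

```text
time: 1.27
ee_pos: [0.2566, -0.5972, 0.2313]
tcp_rot: [[0.665, 0.747, 0.0], [0.747, -0.665, -0.0], [-0.0, 0.0, -1.0]]
ft_force: [0.1, 0.1, -0.5]
finger_gap: 0.4
gripper_force: 0.0
```

Emit:
arm_command([
  [[0,0,0,0,0,-0.0578,0.4],[0,0,0,0,0,-0.0578,0.4],[0,0,0,0,0,-0.0578,0.4],[0,0,0,0,0,-0.0578,0.4],[0,0,0,0,0,-0.0578,0.4]],
])

```text
time: 1.68
ee_pos: [0.2566, -0.5972, 0.2313]
tcp_rot: [[0.289, 0.957, 0.0], [0.957, -0.289, 0.0], [0.0, 0.0, -1.0]]
ft_force: [0.8, -0.5, -0.1]
finger_gap: 0.4
gripper_force: 0.0
```

Emit:
arm_command([
  [[0,0,0,0,0,-0.0578,0.4],[0,0,0,0,0,-0.0578,0.4],[0,0,0,0,0,-0.0578,0.4],[0,0,0,0,0,-0.0578,0.4],[0,0,0,0,0,-0.0578,0.4]],
])

```text
time: 2.1
ee_pos: [0.2566, -0.5972, 0.2313]
tcp_rot: [[-0.139, 0.99, 0.0], [0.99, 0.139, -0.0], [-0.0, 0.0, -1.0]]
ft_force: [-0.0, 0.2, -0.1]
finger_gap: 0.398
gripper_force: 0.0
```

Emit:
arm_command([
  [[0.0454,0.0298,0,0,0,0,0.4],[0.0454,0.0298,0,0,0,0,0.4],[0.0454,0.0298,0,0,0,0,0.4],[0.0454,0.0298,0,0,0,0,0.4],[0.0454,0.0298,0,0,0,0,0.4]],
])

```text
time: 2.52
ee_pos: [0.3154, -0.4736, 0.2313]
tcp_rot: [[-0.135, 0.991, 0.0], [0.991, 0.135, -0.0], [-0.0, 0.0, -1.0]]
ft_force: [0.0, 0.0, -0.3]
finger_gap: 0.4
gripper_force: 0.0
```

Emit:
arm_command([
  [[0.0454,0.0298,0,0,0,0,0.4],[0.0454,0.0298,0,0,0,0,0.4],[0.0454,0.0298,0,0,0,0,0.4],[0.0454,0.0298,0,0,0,0,0.4],[0.0454,0.0298,0,0,0,0,0.4]],
])

```text
time: 2.93
ee_pos: [0.374, -0.351, 0.2315]
tcp_rot: [[-0.135, 0.991, 0.0], [0.991, 0.135, -0.0], [-0.0, 0.0, -1.0]]
ft_force: [0.6, -0.2, -0.1]
finger_gap: 0.398
gripper_force: 0.0
```

Emit:
arm_command([
  [[0.0454,0.0298,0,0,0,0,0.4],[0.0454,0.0298,0,0,0,0,0.4],[0.0454,0.0298,0,0,0,0,0.4],[0.0454,0.0298,0,0,0,0,0.4],[0.0454,0.0298,0,0,0,0,0.4]],
])

```text
time: 3.35
ee_pos: [0.4325, -0.2284, 0.2315]
tcp_rot: [[-0.135, 0.991, 0.0], [0.991, 0.135, -0.0], [-0.0, 0.0, -1.0]]
ft_force: [0.0, -0.4, -0.2]
finger_gap: 0.403
gripper_force: 0.0
```

Emit:
arm_command([
  [[0.0454,0.0298,0,0,0,0,0.4],[0.0454,0.0298,0,0,0,0,0.4],[0.0454,0.0298,0,0,0,0,0.4],[0.0454,0.0298,0,0,0,0,0.4],[0.0454,0.0298,0,0,0,0,0.4]],
])

```text
time: 3.77
ee_pos: [0.491, -0.1058, 0.2315]
tcp_rot: [[-0.135, 0.991, 0.0], [0.991, 0.135, -0.0], [-0.0, 0.0, -1.0]]
ft_force: [0.5, -0.2, 0.5]
finger_gap: 0.406
gripper_force: 0.0
```

Emit:
arm_command([
  [[0.0454,0.0298,0,0,0,0,0.4],[0.0454,0.0298,0,0,0,0,0.4],[0.0454,0.0298,0,0,0,0,0.4],[0.0454,0.0298,0,0,0,0,0.4],[0.0454,0.0298,0,0,0,0,0.4]],
])

```text
time: 4.18
ee_pos: [0.5495, 0.0168, 0.2315]
tcp_rot: [[-0.135, 0.991, 0.0], [0.991, 0.135, -0.0], [-0.0, 0.0, -1.0]]
ft_force: [0.4, -0.1, 0.0]
finger_gap: 0.401
gripper_force: 0.0
```

Emit:
arm_command([
  [[-0.0025,0,0.03,0,0,0,0.4],[0,0,0.03,0,0,0,0.4],[0,0,0.03,0,0,0,0.4],[0,0,0.03,0,0,0,0.4],[0,0,0.03,0,0,0,0.4]],
])

```text
time: 4.6
ee_pos: [0.5493, 0.0143, 0.1557]
tcp_rot: [[-0.135, 0.991, 0.0], [0.991, 0.135, -0.0], [-0.0, 0.0, -1.0]]
ft_force: [0.5, 0.2, 0.4]
finger_gap: 0.397
gripper_force: 0.0
```

Emit:
arm_command([
  [[0,0,0.03,0,0,0,0.4],[0,0,0.03,0,0,0,0.4],[0,0,0.03,0,0,0,0.4],[0,0,0.03,0,0,0,0.4],[0,0,0.03,0,0,0,0.4]],
])

```text
time: 5.02
ee_pos: [0.5493, 0.0142, 0.0807]
tcp_rot: [[-0.135, 0.991, 0.0], [0.991, 0.135, 0.0], [-0.0, 0.0, -1.0]]
ft_force: [0.6, 0.2, 0.1]
finger_gap: 0.401
gripper_force: 0.0
```

Emit:
arm_command([
  [[0,0,0,0,0,0,0.4],[0,0,0,0,0,0,0],[0,0,0,0,0,0,0],[0,0,0,0,0,0,0],[0,0,0,0,0,0,0]],
])

```text
time: 5.43
ee_pos: [0.5496, 0.0142, 0.0821]
tcp_rot: [[-0.135, 0.991, 0.001], [0.991, 0.135, -0.0], [-0.0, 0.001, -1.0]]
ft_force: [0.9, -0.3, -2.0]
finger_gap: 0.135
gripper_force: 40.5
```

Emit:
arm_command([
  [[0,0,0,0,0,0,0],[0,0,0,0,0,0,0],[0,0,0,0,0,0,0],[0,0,0,0,0,0,0],[0,0,0,0,0,0,0]],
])

```text
time: 5.85
ee_pos: [0.5496, 0.0142, 0.082]
tcp_rot: [[-0.135, 0.991, 0.001], [0.991, 0.135, -0.0], [-0.0, 0.001, -1.0]]
ft_force: [-1.1, 0.2, 7.5]
finger_gap: 0.13
gripper_force: 41.7
```

Emit:
arm_command([
  [[0,0,-0.01,0,0,0,0],[0,0,-0.02,0,0,0,0],[0,0,-0.03,0,0,0,0],[0,0,-0.04,0,0,0,0],[0,0,-0.04,0,0,0,0]],
])

```text
time: 6.27
ee_pos: [0.5488, 0.0142, 0.1525]
tcp_rot: [[-0.135, 0.991, -0.001], [0.991, 0.135, 0.0], [0.0, -0.001, -1.0]]
ft_force: [0.4, 0.2, -3.7]
finger_gap: 0.134
gripper_force: 40.2
```

Emit:
arm_command([
  [[0,0,-0.03,0,0,0,0],[0,0,-0.02,0,0,0,0],[0,0,-0.01,0,0,0,0],[0,0,0,0,0,0,0],[0,0,0,0,0,0,0]],
])

```text
time: 6.68
ee_pos: [0.5489, 0.0142, 0.181]
tcp_rot: [[-0.135, 0.991, -0.0], [0.991, 0.135, 0.0], [0.0, -0.0, -1.0]]
ft_force: [-0.4, 0.3, -4.0]
finger_gap: 0.132
gripper_force: 40.4
```

Run:
```python
from h import *
im=read_camera("side"); cv2.imwrite("pics/lift.png",cv2.resize(im[60:360,150:450],None,fx=2,fy=2)[:,:,::-1])
read_camera("top")
for d in silhouettes("top","mat"):
    m=d["pixels"];ys,xs=np.nonzero(m);q=ray("top",[xs.mean(),ys.mean()],0)
    print(d["rect"],d["confidence"],*fit("top",m,[*q,0.],[-.075,-.06,0],[.075,.06,.002]))
plan([.385,-.329,.1815],0.)
```

```text
[391.9, 270.9, 55.4, 70.6] 0.73 [ 0.38158965 -0.33013551 -0.05525549] 0.9591451970138625
pos [0.5486 0.0142 0.1804] tilt [-0.0016  0.    ] heady 0.1355 q6 -0.16 t 6.8 | turn: calls 1 rz/row 0.0181
shift: calls 3 row [-0.0458 -0.0218 -0.0001]
```

View pics/lift.png

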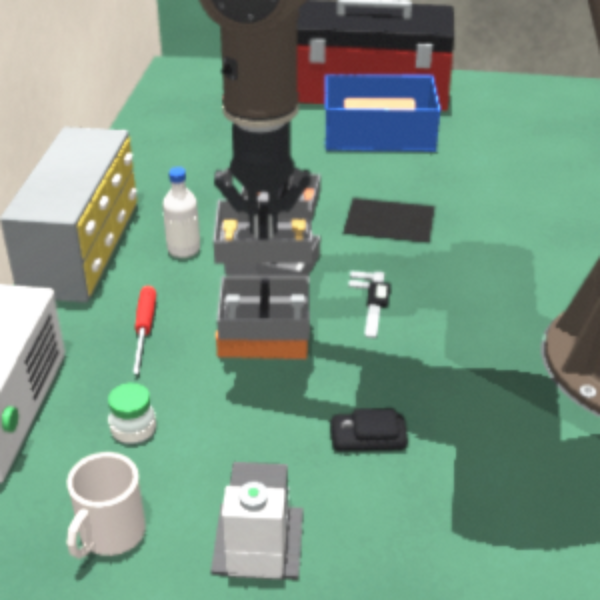

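Emit:
arm_command([
  [[0,0,0,0,0,0.0181,0],[0,0,0,0,0,0.0181,0],[0,0,0,0,0,0.0181,0],[0,0,0,0,0,0.0181,0],[0,0,0,0,0,0.0181,0]],
])

```text
time: 7.25
ee_pos: [0.5488, 0.0142, 0.1805]
tcp_rot: [[0.002, 1.0, -0.001], [1.0, -0.002, 0.0], [0.0, -0.001, -1.0]]
ft_force: [-0.3, -0.2, -4.2]
finger_gap: 0.135
gripper_force: 40.4
```

Emit:
arm_command([
  [[-0.0228,-0.0112,0,0,0,0,0],[-0.0458,-0.0222,0,0,0,0,0],[-0.0458,-0.0222,0,0,0,0,0],[-0.0458,-0.0222,0,0,0,0,0],[-0.0458,-0.0222,0,0,0,0,0]],
])

```text
time: 7.67
ee_pos: [0.4979, -0.0899, 0.1807]
tcp_rot: [[-0.001, 1.0, -0.001], [1.0, 0.001, 0.0], [0.0, -0.001, -1.0]]
ft_force: [0.6, -0.4, -3.0]
finger_gap: 0.135
gripper_force: 40.3
```

Emit:
arm_command([
  [[-0.0458,-0.0222,0,0,0,0,0],[-0.0458,-0.0222,0,0,0,0,0],[-0.0458,-0.0222,0,0,0,0,0],[-0.0458,-0.0222,0,0,0,0,0],[-0.0458,-0.0222,0,0,0,0,0]],
])

```text
time: 8.08
ee_pos: [0.4422, -0.2045, 0.1808]
tcp_rot: [[-0.0, 1.0, -0.001], [1.0, 0.0, 0.0], [0.0, -0.001, -1.0]]
ft_force: [0.7, 0.1, -3.3]
finger_gap: 0.131
gripper_force: 40.3
```

Emit:
arm_command([
  [[-0.0458,-0.0222,0,0,0,0,0],[-0.0458,-0.0222,0,0,0,0,0],[-0.0458,-0.0222,0,0,0,0,0],[-0.0458,-0.0222,0,0,0,0,0],[-0.023,-0.011,0,0,0,0,0]],
])

```text
time: 8.5
ee_pos: [0.392, -0.3085, 0.1809]
tcp_rot: [[0.001, 1.0, -0.001], [1.0, -0.001, 0.0], [0.0, -0.001, -1.0]]
ft_force: [-0.0, -0.8, -2.8]
finger_gap: 0.134
gripper_force: 40.3
```

Emit:
arm_command([
  [[-0.023,-0.011,0,0,0,0,0],[0,0,0.05,0,0,0,0],[0,0,0.05,0,0,0,0],[0,0,0.05,0,0,0,0],[0,0,0.05,0,0,0,0]],
])

```text
time: 8.92
ee_pos: [0.3881, -0.3177, 0.0802]
tcp_rot: [[-0.0, 1.0, 0.0], [1.0, 0.0, -0.0], [-0.0, 0.0, -1.0]]
ft_force: [0.0, 0.1, -3.4]
finger_gap: 0.132
gripper_force: 40.4
```

Emit:
arm_command([
  [[0,0,0.04,0,0,0,0],[0,0,0.03,0,0,0,0],[0,0,0.02,0,0,0,0],[0,0,0.01,0,0,0,0],[0,0,0.01,0,0,0,0]],
])

```text
time: 9.33
ee_pos: [0.3883, -0.3178, 0.026]
tcp_rot: [[-0.0, 1.0, -0.0], [1.0, 0.0, 0.0], [0.0, -0.0, -1.0]]
ft_force: [-0.5, -0.1, -3.9]
finger_gap: 0.132
gripper_force: 40.2
```

Emit:
arm_command([
  [[0,0,0.01,0,0,0,0],[0,0,0.01,0,0,0,0],[0,0,0.008,0,0,0,0],[0,0,0,0,0,0,0],[0,0,0,0,0,0,0]],
])

```text
time: 9.75
ee_pos: [0.3883, -0.318, 0.0124]
tcp_rot: [[0.0, 1.0, 0.0], [1.0, -0.0, -0.0], [-0.0, 0.0, -1.0]]
ft_force: [0.0, 0.3, -3.3]
finger_gap: 0.135
gripper_force: 40.4
```

Emit:
arm_command([
  [[-0.006,0,0,0,0,0,0],[-0.006,0,0.001,0,0,0,0],[0,0,0.001,0,0,0,0],[0,0,0.001,0,0,0,0],[0,0,0,0,0,0,0]],
])

```text
time: 10.17
ee_pos: [0.3884, -0.3246, 0.0119]
tcp_rot: [[0.0, 1.0, 0.001], [1.0, -0.0, -0.001], [-0.001, 0.001, -1.0]]
ft_force: [-6.0, 0.6, 23.3]
finger_gap: 0.134
gripper_force: 44.3
```

Emit:
arm_command([
  [[0,0,0,0,0,0,0],[0,0,0,0,0,0,0.2],[0,0,0,0,0,0,0.3],[0,0,0,0,0,0,0.4],[0,0,0,0,0,0,0.4]],
])

```text
time: 10.58
ee_pos: [0.3883, -0.324, 0.0108]
tcp_rot: [[0.0, 1.0, 0.0], [1.0, -0.0, -0.0], [-0.0, 0.0, -1.0]]
ft_force: [-0.5, -0.0, 1.2]
finger_gap: 0.397
gripper_force: 0.0
```

Emit:
arm_command([
  [[0,0,-0.02,0,0,0,0.4],[0,0,-0.04,0,0,0,0.4],[0,0,-0.07,0,0,0,0.4],[0,0,-0.07,0,0,0,0.4],[0,0,-0.07,0,0,0,0.4]],
])

```text
time: 11.0
ee_pos: [0.3878, -0.3234, 0.1477]
tcp_rot: [[0.0, 1.0, -0.001], [1.0, -0.0, 0.001], [0.001, -0.001, -1.0]]
ft_force: [1.1, -0.9, 0.2]
finger_gap: 0.402
gripper_force: 0.0
```

Run:
```python
from h import *
im,T=trays()
cv2.imwrite("pics/t1.png",im[:,:,::-1])
for m,r,cf in T:
    print(np.round(r,1),round(cf,2),*[[np.round(q,4) for q in fittray(m,z)] for z in(0,.036)])
plan([.549,.0155,.2],.13)
```

```text
[396.3 273.9  49.1  63.6] 0.85 [array([ 0.3881, -0.324 , -0.0016]), np.float64(0.928)] [array([ 0.3904, -0.3114,  0.0013]), np.float64(0.8622)]
[328.5 189.   58.5  65.3] 0.85 [array([ 0.5659, -0.1719, -0.2036]), np.float64(0.9699)] [array([ 0.5636, -0.1651, -0.1685]), np.float64(0.9135)]
[246.1 196.3  53.5  64.8] 0.58 [array([0.5525, 0.0121, 0.1341]), np.float64(0.9454)] [array([0.5505, 0.0125, 0.1274]), np.float64(0.9791)]
[407.  189.6  54.5  57.3] 0.57 [array([ 0.5806, -0.3626, -0.0347]), np.float64(0.9707)] [array([ 0.5769, -0.3489, -0.0254]), np.float64(0.9421)]
pos [ 0.3903 -0.3258  0.1513] tilt [ 0.0058 -0.0054] heady -0.0 q6 -0.76 t 11.1 | turn: calls 1 rz/row -0.0173
shift: calls 3 row [ 0.0423  0.0269 -0.0066]
```

View pics/t1.png

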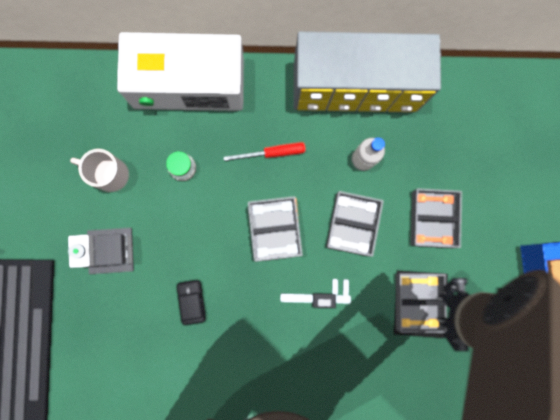

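The top view shows tray b (yellow) on the mat at (421,302), and tray a on the orange tray at (275,229). Trays c and d haven't moved.

Emit:
arm_command([
  [[0,0,0,0,0,-0.0169,0.4],[0,0,0,0,0,-0.0169,0.4],[0,0,0,0,0,-0.0169,0.4],[0,0,0,0,0,-0.0169,0.4],[0,0,0,0,0,-0.0169,0.4]],
])

```text
time: 11.52
ee_pos: [0.388, -0.3237, 0.146]
tcp_rot: [[-0.127, 0.992, -0.0], [0.992, 0.127, 0.0], [0.0, -0.0, -1.0]]
ft_force: [0.4, 0.2, -0.2]
finger_gap: 0.397
gripper_force: 0.0
```

Run:
```python
from h import *
plan([.5505,.0125,.147],.127)
```

```text
pos [ 0.388  -0.3237  0.146 ] tilt [-0.0002  0.0002] heady 0.1278 q6 -0.88 t 11.5 | turn: calls 1 rz/row 0.0001
shift: calls 3 row [ 0.0417  0.0272 -0.0001]
```

Emit:
arm_command([
  [[0.0417,0.0272,0,0,0,0,0.4],[0.0417,0.0272,0,0,0,0,0.4],[0.0417,0.0272,0,0,0,0,0.4],[0.0417,0.0272,0,0,0,0,0.4],[0.0417,0.0272,0,0,0,0,0.4]],
])

```text
time: 11.93
ee_pos: [0.4426, -0.2107, 0.146]
tcp_rot: [[-0.126, 0.992, -0.0], [0.992, 0.126, 0.0], [0.0, -0.0, -1.0]]
ft_force: [-0.1, -1.1, -0.5]
finger_gap: 0.4
gripper_force: 0.0
```

Emit:
arm_command([
  [[0.0417,0.0272,0,0,0,0,0.4],[0.0417,0.0272,0,0,0,0,0.4],[0.0417,0.0272,0,0,0,0,0.4],[0.0417,0.0272,0,0,0,0,0.4],[0.0417,0.0272,0,0,0,0,0.4]],
])

```text
time: 12.35
ee_pos: [0.4969, -0.0986, 0.146]
tcp_rot: [[-0.126, 0.992, -0.0], [0.992, 0.126, 0.0], [0.0, -0.0, -1.0]]
ft_force: [0.6, -0.6, -1.0]
finger_gap: 0.398
gripper_force: 0.0
```

Emit:
arm_command([
  [[0.0417,0.0272,0,0,0,0,0.4],[0.0417,0.0272,0,0,0,0,0.4],[0.0417,0.0272,0,0,0,0,0.4],[0.0417,0.0272,0,0,0,0,0.4],[0.0417,0.0272,0,0,0,0,0.4]],
])

```text
time: 12.77
ee_pos: [0.5512, 0.0134, 0.146]
tcp_rot: [[-0.126, 0.992, -0.0], [0.992, 0.126, -0.0], [0.0, -0.0, -1.0]]
ft_force: [0.6, -1.3, -0.2]
finger_gap: 0.403
gripper_force: 0.0
```

Emit:
arm_command([
  [[0,0,0,0,0,0,0.4],[0,0,0.03,0,0,0,0.4],[0,0,0.03,0,0,0,0.4],[0,0,0.03,0,0,0,0.4],[0,0,0.03,0,0,0,0.4]],
])

```text
time: 13.18
ee_pos: [0.5507, 0.012, 0.0854]
tcp_rot: [[-0.126, 0.992, -0.0], [0.992, 0.126, -0.0], [-0.0, -0.0, -1.0]]
ft_force: [-0.6, -0.0, -0.0]
finger_gap: 0.403
gripper_force: 0.0
```

Emit:
arm_command([
  [[0,0,0.03,0,0,0,0.4],[0,0,0.02,0,0,0,0.4],[0,0,0.015,0,0,0,0.4],[0,0,0.01,0,0,0,0.4],[0,0,0,0,0,0,0.4]],
])

```text
time: 13.6
ee_pos: [0.5507, 0.012, 0.0477]
tcp_rot: [[-0.126, 0.992, -0.001], [0.992, 0.126, 0.0], [0.0, -0.001, -1.0]]
ft_force: [-0.1, 0.0, 0.1]
finger_gap: 0.403
gripper_force: 0.0
```

Emit:
arm_command([
  [[0,0,0,0,0,0,0],[0,0,0,0,0,0,0],[0,0,0,0,0,0,0],[0,0,0,0,0,0,0],[0,0,0,0,0,0,0]],
])

```text
time: 14.02
ee_pos: [0.5516, 0.0121, 0.049]
tcp_rot: [[-0.126, 0.992, 0.001], [0.992, 0.126, -0.0], [-0.0, 0.001, -1.0]]
ft_force: [-1.5, -0.6, 6.0]
finger_gap: 0.133
gripper_force: 40.3
```

Emit:
arm_command([
  [[0,0,-0.01,0,0,0,0],[0,0,-0.02,0,0,0,0],[0,0,-0.03,0,0,0,0],[0,0,-0.04,0,0,0,0],[0,0,-0.04,0,0,0,0]],
])

```text
time: 14.43
ee_pos: [0.5506, 0.0121, 0.1195]
tcp_rot: [[-0.126, 0.992, -0.001], [0.992, 0.126, 0.0], [0.0, -0.001, -1.0]]
ft_force: [0.4, 0.9, -3.7]
finger_gap: 0.131
gripper_force: 39.2
```

Emit:
arm_command([
  [[0,0,-0.03,0,0,0.0085,0],[0,0,-0.02,0,0,0.0255,0],[0,0,-0.01,0,0,0.0255,0],[0,0,0,0,0,0.0255,0],[0,0,0,0,0,0,0]],
])

```text
time: 14.85
ee_pos: [0.5513, 0.0121, 0.1495]
tcp_rot: [[0.003, 1.0, 0.001], [1.0, -0.003, -0.0], [-0.0, 0.001, -1.0]]
ft_force: [-0.5, -0.3, -4.5]
finger_gap: 0.131
gripper_force: 39.3
```

Run:
```python
from h import *
plan([.3885,-.324,.147],0.)
im,T=trays()
for d in silhouettes("top","orange_tray"):
    print(d["confidence"],d["rect"],*[np.round(q,4) for q in fittray(d["pixels"],0)])
```

```text
pos [0.5513 0.0121 0.1495] tilt [ 0.0012 -0.    ] heady -0.003 q6 -0.03 t 14.8 | turn: calls 1 rz/row -0.0004
shift: calls 3 row [-0.0448 -0.0217  0.0003]
0.55 [250.0, 247.0, 51.9, 13.2] [0.4883 0.0024 0.8789] -4.8
0.22 [347.0, 192.4, 39.4, 64.6] [ 0.5672 -0.1862 -0.4012] 0.1492
```

Emit:
arm_command([
  [[-0.0448,-0.0217,0,0,0,0,0],[-0.0448,-0.0217,0,0,0,0,0],[-0.0448,-0.0217,0,0,0,0,0],[-0.0448,-0.0217,0,0,0,0,0],[-0.0448,-0.0217,0,0,0,0,0]],
])

```text
time: 15.42
ee_pos: [0.496, -0.1006, 0.1482]
tcp_rot: [[-0.001, 1.0, -0.001], [1.0, 0.001, 0.0], [0.0, -0.001, -1.0]]
ft_force: [0.2, -0.5, -3.5]
finger_gap: 0.135
gripper_force: 39.4
```

Emit:
arm_command([
  [[-0.0448,-0.0217,0,0,0,0,0],[-0.0448,-0.0217,0,0,0,0,0],[-0.0448,-0.0217,0,0,0,0,0],[-0.0448,-0.0217,0,0,0,0,0],[-0.0448,-0.0217,0,0,0,0,0]],
])

```text
time: 15.83
ee_pos: [0.4416, -0.2127, 0.1482]
tcp_rot: [[-0.0, 1.0, -0.0], [1.0, 0.0, 0.0], [0.0, -0.0, -1.0]]
ft_force: [0.4, -0.5, -3.6]
finger_gap: 0.134
gripper_force: 39.4
```

Emit:
arm_command([
  [[-0.0448,-0.0217,0,0,0,0,0],[-0.0448,-0.0217,0,0,0,0,0],[-0.0448,-0.0217,0,0,0,0,0],[-0.0448,-0.0217,0,0,0,0,0],[-0.0448,-0.0217,0,0,0,0,0]],
])

```text
time: 16.25
ee_pos: [0.3872, -0.3247, 0.1482]
tcp_rot: [[-0.0, 1.0, -0.0], [1.0, 0.0, 0.0], [0.0, -0.0, -1.0]]
ft_force: [1.0, 0.3, -3.5]
finger_gap: 0.132
gripper_force: 39.4
```

Emit:
arm_command([
  [[0,0,0,0,0,0,0],[0,0,0.03,0,0,0,0],[0,0,0.04,0,0,0,0],[0,0,0.04,0,0,0,0],[0,0,0.03,0,0,0,0]],
])

```text
time: 16.67
ee_pos: [0.3876, -0.3233, 0.077]
tcp_rot: [[0.0, 1.0, -0.001], [1.0, -0.0, 0.001], [0.001, -0.001, -1.0]]
ft_force: [0.1, 1.3, -4.6]
finger_gap: 0.133
gripper_force: 39.4
```

Emit:
arm_command([
  [[0,0,0.02,0,0,0,0],[0,0,0.015,0,0,0,0],[0,0,0.01,0,0,0,0],[0,0,0.006,0,0,0,0],[0,0,0,0,0,0,0]],
])

```text
time: 17.08
ee_pos: [0.3881, -0.3237, 0.0527]
tcp_rot: [[0.001, 1.0, -0.0], [1.0, -0.001, 0.0], [0.0, -0.0, -1.0]]
ft_force: [0.1, -0.2, -3.1]
finger_gap: 0.128
gripper_force: 39.4
```

Emit:
arm_command([
  [[0,0,0.001,0,0,0,0],[0,0,0.001,0,0,0,0],[0,0,0.001,0,0,0,0],[0,0,0.0,0,0,0,0],[0,0,0,0,0,0,0]],
])

```text
time: 17.5
ee_pos: [0.3881, -0.3238, 0.0515]
tcp_rot: [[0.001, 1.0, 0.0], [1.0, -0.001, -0.0], [-0.0, 0.0, -1.0]]
ft_force: [-0.2, -0.1, -3.2]
finger_gap: 0.135
gripper_force: 39.4
```

Emit:
arm_command([
  [[0,0,0.001,0,0,0,0],[0,0,0.001,0,0,0,0],[0,0,0,0,0,0,0],[0,0,0.0,0,0,0,0],[0,0,0,0,0,0,0]],
])

```text
time: 17.92
ee_pos: [0.3882, -0.3238, 0.051]
tcp_rot: [[0.001, 1.0, 0.0], [1.0, -0.001, -0.0], [-0.0, 0.0, -1.0]]
ft_force: [-2.4, 2.5, 14.2]
finger_gap: 0.128
gripper_force: 42.0
```

Emit:
arm_command([
  [[0,0,0,0,0,0,0.1],[0,0,0,0,0,0,0.2],[0,0,0,0,0,0,0.3],[0,0,0,0,0,0,0.4],[0,0,0,0,0,0,0.4]],
])

```text
time: 18.33
ee_pos: [0.3881, -0.3238, 0.0503]
tcp_rot: [[0.001, 1.0, 0.0], [1.0, -0.001, -0.0], [-0.0, 0.0, -1.0]]
ft_force: [-0.3, -0.0, -0.1]
finger_gap: 0.396
gripper_force: 0.0
```

Emit:
arm_command([
  [[0,0,-0.02,0,0,0,0.4],[0,0,-0.04,0,0,0,0.4],[0,0,-0.06,0,0,0,0.4],[0,0,-0.06,0,0,0,0.4],[0,0,-0.04,0,0,0,0.4]],
])

```text
time: 18.75
ee_pos: [0.3884, -0.3241, 0.1633]
tcp_rot: [[0.001, 1.0, 0.001], [1.0, -0.001, -0.001], [-0.001, 0.001, -1.0]]
ft_force: [0.1, -0.5, 0.1]
finger_gap: 0.399
gripper_force: 0.0
```

Emit:
arm_command([
  [[0,0,0,0,0,0,0.4],[0,0,0,0,0,0,0.4],[0,0,0,0,0,0,0.4],[0,0,0,0,0,0,0.4],[0,0,0,0,0,0,0.4]],
])

```text
time: 19.17
ee_pos: [0.3875, -0.3233, 0.1594]
tcp_rot: [[0.001, 1.0, -0.001], [1.0, -0.001, 0.001], [0.001, -0.001, -1.0]]
ft_force: [-0.4, 0.4, 0.1]
finger_gap: 0.4
gripper_force: 0.0
```

Run:
```python
from h import *
im,T=trays()
for m,r,cf in T: print(np.round(r,1),round(cf,2),*[[np.round(q,4) for q in fittray(m,z)] for z in(0,.038)])
for d in silhouettes("top","orange_tray"):
    print("or",round(d["confidence"],2),d["rect"],*[np.round(q,4) for q in fittray(d["pixels"],0)])
hs=cv2.cvtColor(im,cv2.COLOR_RGB2HSV)
for d in place_of("top","gauge")+place_of("top","gauge_tip"): print(d)
for d in silhouettes("top","gauge"):
    m=d["pixels"];print(d["confidence"],d["rect"])
cv2.imwrite("pics/or.png",cv2.resize(im[180:280,220:330],None,fx=7,fy=6 and 7,interpolation=cv2.INTER_CUBIC)[:,:,::-1][:600])
plan([.55,.012,.3])
```

```text
[397.2 275.5  56.   61.4] 0.86 [array([ 0.3845, -0.3331,  0.0159]), np.float64(0.8605)] [array([ 0.3872, -0.3215,  0.0184]), np.float64(0.8637)]
[338.5 176.7  58.5  64.9] 0.71 [array([ 0.5944, -0.1968, -0.1886]), np.float64(0.975)] [array([ 0.5902, -0.1881, -0.1879]), np.float64(0.9254)]
[406.8 188.5  53.8  59. ] 0.7 [array([ 0.5812, -0.362 , -0.0197]), np.float64(0.9723)] [array([ 0.5776, -0.3481, -0.0018]), np.float64(0.9354)]
[393.  272.    6.2  60.6] 0.58 [array([ 0.4068, -0.2523, -0.4914]), np.float64(-11.0746)] [array([ 0.4096, -0.236 , -0.4641]), np.float64(-12.0517)]
or 0.57 [252.6, 199.3, 46.9, 61.8] [0.5528 0.0104 0.0922] 0.7964
{'location': [271.7, 238.0], 'confidence': 0.56}
{'location': [311.7, 297.7], 'confidence': 0.46}
{'location': [276.4, 211.5], 'confidence': 0.57}
0.58 [269.0, 214.5, 8.6, 30.7]
0.26 [223.7, 143.3, 82.1, 16.9]
pos [ 0.388  -0.3237  0.16  ] tilt [-0.0004  0.0004] heady -0.001 q6 -0.75 t 19.5 | turn: calls 1 rz/row 0.0
shift: calls 3 row [ 0.0448  0.0216 -0.0187]
```

View pics/or.png

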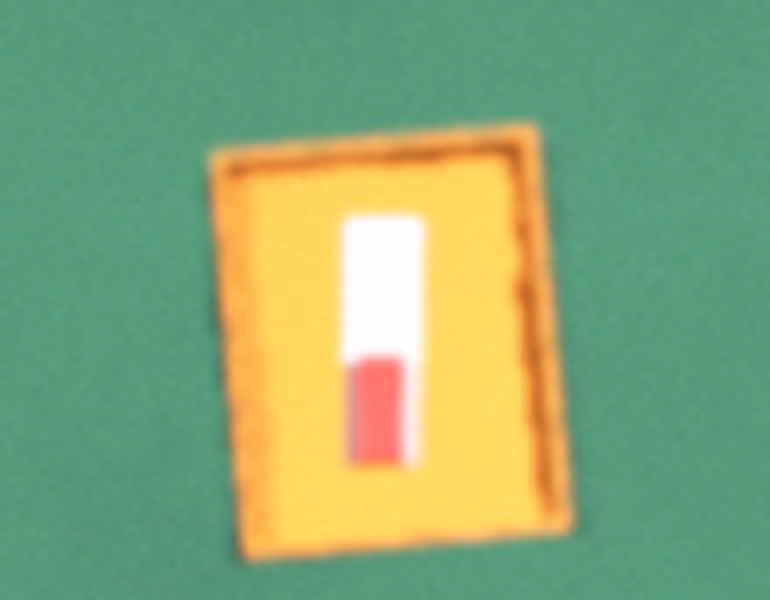

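The crop shows the gauge lying in the orange tray with its blade pointing up in the picture (world +x). The blade's front corners are at (343,215) and (424,215), and the red block top spans (350–403, 357–463). Tray c has been knocked to about (.594,−.197).

```bash
cat >> h.py <<'E'
def ptfit(own,px,p0,cam="top"):
    from scipy.optimize import least_squares
    own=np.array(own)
    def pr(p):
        c,s=np.cos(p[2]),np.sin(p[2]);R=np.array([[c,-s],[s,c]]);return proj(cam,np.c_[own[:,:2]@R.T+p[:2],own[:,2]])
    r=least_squares(lambda p:(pr(p)-px).ravel(),p0);return r.x,r.fun.reshape(-1,2)
def orange(im):
    hs=cv2.cvtColor(im,cv2.COLOR_RGB2HSV);m=((hs[...,0]<30)&(hs[...,1]>110)&(hs[...,2]>90)).astype(np.uint8)
    m[:, :200]=0;m[:,345:]=0;m[:170]=0;m[290:]=0
    n,l,st,ce=cv2.connectedComponentsWithStats(m);i=1+np.argmax(st[1:,4]);ys,xs=np.nonzero(l==i)
    h=cv2.convexHull(np.c_[xs,ys].astype(np.int32));o=np.zeros((420,560),np.uint8);cv2.fillConvexPoly(o,h,1);return o>0
E
python3 - <<'E'
from h import *
im=read_camera("top");m=orange(im)
print("orange",m.sum(),*[np.round(q,4) for q in fittray(m,0,a0=.1)])
own=[[.063,.012,.008],[.063,-.012,.008],[.018,.008,.033],[.018,-.008,.033],[-.018,.008,.033],[-.018,-.008,.033]]
uv=np.array([[343,214],[425,214],[356,357],[403,356],[350,463],[403,463]]);px=np.array([220,180])+(uv+.5)/7-.5
g,res=ptfit(own,px,[.53,.01,0]);print("gauge",g.round(4),res.round(1).tolist())
px2=np.array([[343,214],[425,214],[342,362],[425,362]]);px2=np.array([220,180])+(px2+.5)/7-.5
print("blade",ptfit([[.063,.012,.008],[.063,-.012,.008],[.018,.012,.008],[.018,-.012,.008]],px2,[.53,.01,0]))
E
```

```text
orange 2848 [0.5531 0.0102 0.1014] 0.937
gauge [ 0.5323  0.0134 -0.0222] [[0.6, 0.7], [-0.8, 1.1], [-0.1, -1.0], [0.3, -0.6], [0.3, -0.2], [-0.2, -0.0]]
blade (array([0.53228612, 0.01131539, 0.00664339]), array([[ 0.69083536,  0.90748599],
       [-0.72081593,  0.95035961],
       [ 0.7742837 , -0.93743147],
       [-0.74844711, -0.9065933 ]]))
```

Emit:
arm_command([
  [[0,0,0,0,0,0.07,0.5],[0,0,0,0,0,0.07,0.5],[0,0,0,0,0,0.07,0.5],[0,0,0,0,0,0.07,0.5],[0,0,0,0,0,0.07,0.5]],
], force=50)

```text
time: 19.93
ee_pos: [0.388, -0.3237, 0.1603]
tcp_rot: [[0.507, 0.862, -0.0], [0.862, -0.507, 0.0], [0.0, -0.0, -1.0]]
ft_force: [-0.1, -0.1, -0.4]
finger_gap: 0.502
gripper_force: 0.0
```

Emit:
arm_command([
  [[0,0,0,0,0,0.07,0.5],[0,0,0,0,0,0.07,0.5],[0,0,0,0,0,0.07,0.5],[0,0,0,0,0,0.07,0.5],[0,0,0,0,0,0.07,0.5]],
])

```text
time: 20.35
ee_pos: [0.388, -0.3237, 0.1603]
tcp_rot: [[0.871, 0.492, -0.0], [0.492, -0.871, 0.0], [-0.0, -0.0, -1.0]]
ft_force: [0.2, 0.7, 0.8]
finger_gap: 0.497
gripper_force: 0.0
```

Emit:
arm_command([
  [[0,0,0,0,0,0.07,0.5],[0,0,0,0,0,0.07,0.5],[0,0,0,0,0,0.07,0.5],[0,0,0,0,0,0.07,0.5],[0,0,0,0,0,0.07,0.5]],
])

```text
time: 20.77
ee_pos: [0.388, -0.3237, 0.1602]
tcp_rot: [[1.0, -0.01, -0.0], [-0.01, -1.0, 0.0], [-0.0, -0.0, -1.0]]
ft_force: [0.4, 0.8, -0.6]
finger_gap: 0.499
gripper_force: 0.0
```

Run:
```python
from h import *
plan([.5323,.012,.11])
```

```text
pos [ 0.388  -0.3237  0.1602] tilt [-0.0001  0.    ] heady -1.5812 q6 0.83 t 20.8 | turn: calls 1 rz/row 0.0
shift: calls 3 row [ 0.0188 -0.045   0.0067]
```

Emit:
arm_command([
  [[0.0188,-0.045,0.0067,0,0,0,0.5],[0.0188,-0.045,0.0067,0,0,0,0.5],[0.0188,-0.045,0.0067,0,0,0,0.5],[0.0188,-0.045,0.0067,0,0,0,0.5],[0.0188,-0.045,0.0067,0,0,0,0.5]],
])

```text
time: 21.18
ee_pos: [0.4359, -0.2105, 0.1434]
tcp_rot: [[1.0, -0.006, 0.0], [-0.006, -1.0, -0.0], [0.0, 0.0, -1.0]]
ft_force: [0.1, -0.4, 0.1]
finger_gap: 0.498
gripper_force: 0.0
```

Emit:
arm_command([
  [[0.0188,-0.045,0.0067,0,0,0,0.5],[0.0188,-0.045,0.0067,0,0,0,0.5],[0.0188,-0.045,0.0067,0,0,0,0.5],[0.0188,-0.045,0.0067,0,0,0,0.5],[0.0188,-0.045,0.0067,0,0,0,0.5]],
])

```text
time: 21.6
ee_pos: [0.4836, -0.0981, 0.1267]
tcp_rot: [[1.0, -0.005, 0.0], [-0.005, -1.0, -0.0], [0.0, 0.0, -1.0]]
ft_force: [0.0, -0.8, -0.2]
finger_gap: 0.498
gripper_force: 0.0
```

Emit:
arm_command([
  [[0.0188,-0.045,0.0067,0,0,0,0.5],[0.0188,-0.045,0.0067,0,0,0,0.5],[0.0188,-0.045,0.0067,0,0,0,0.5],[0.0188,-0.045,0.0067,0,0,0,0.5],[0.0188,-0.045,0.0067,0,0,0,0.5]],
])

```text
time: 22.02
ee_pos: [0.5312, 0.0143, 0.1099]
tcp_rot: [[1.0, -0.005, 0.0], [-0.005, -1.0, -0.0], [0.0, 0.0, -1.0]]
ft_force: [1.2, -1.4, 0.4]
finger_gap: 0.502
gripper_force: 0.0
```

Emit:
arm_command([
  [[0,0,0,0,0,0,0.5],[0,0,0.03,0,0,0,0.5],[0,0,0.03,0,0,0,0.5],[0,0,0.03,0,0,0,0.5],[0,0,0.03,0,0,0,0.5]],
])

```text
time: 22.43
ee_pos: [0.5308, 0.0129, 0.0495]
tcp_rot: [[1.0, -0.005, 0.0], [-0.005, -1.0, -0.0], [0.0, 0.0, -1.0]]
ft_force: [0.1, 0.5, 0.1]
finger_gap: 0.498
gripper_force: 0.0
```

Emit:
arm_command([
  [[0,0,0.03,0,0,0,0.5],[0,0,0.02,0,0,0,0.5],[0,0,0.015,0,0,0,0.5],[0,0,0.01,0,0,0,0.5],[0,0,0.005,0,0,0,0.5]],
])

```text
time: 22.85
ee_pos: [0.5307, 0.013, 0.0096]
tcp_rot: [[1.0, -0.005, -0.0], [-0.005, -1.0, 0.0], [-0.0, -0.0, -1.0]]
ft_force: [-1.1, -0.2, 0.6]
finger_gap: 0.503
gripper_force: 0.0
```

Emit:
arm_command([
  [[0,0,0,0,0,0,0],[0,0,0,0,0,0,0],[0,0,0,0,0,0,0],[0,0,0,0,0,0,0],[0,0,0,0,0,0,0]],
])

```text
time: 23.27
ee_pos: [0.5311, 0.013, 0.0106]
tcp_rot: [[1.0, -0.005, 0.001], [-0.005, -1.0, -0.0], [0.001, 0.0, -1.0]]
ft_force: [-0.6, -1.1, 7.1]
finger_gap: 0.174
gripper_force: 49.6
```

Emit:
arm_command([
  [[0,0,0,0,0,0,0],[0,0,0,0,0,0,0],[0,0,0,0,0,0,0],[0,0,0,0,0,0,0],[0,0,0,0,0,0,0]],
])

```text
time: 23.68
ee_pos: [0.5312, 0.013, 0.0106]
tcp_rot: [[1.0, -0.005, 0.001], [-0.005, -1.0, -0.0], [0.001, 0.0, -1.0]]
ft_force: [-1.6, -0.3, 8.2]
finger_gap: 0.173
gripper_force: 49.6
```

Emit:
arm_command([
  [[0,0,-0.01,0,0,0,0],[0,0,-0.02,0,0,0,0],[0,0,-0.03,0,0,0,0],[0,0,-0.04,0,0,0,0],[0,0,-0.04,0,0,0,0]],
])

```text
time: 24.1
ee_pos: [0.5305, 0.013, 0.0814]
tcp_rot: [[1.0, -0.005, -0.0], [-0.005, -1.0, 0.0], [-0.0, -0.0, -1.0]]
ft_force: [1.1, 0.6, -0.9]
finger_gap: 0.172
gripper_force: 48.7
```

Emit:
arm_command([
  [[0,0,-0.04,0,0,-0.0547,0],[0,0,-0.03,0,0,-0.0547,0],[0,0,-0.02,0,0,-0.0547,0],[0,0,0,0,0,-0.0547,0],[0,0,0,0,0,-0.0547,0]],
])

```text
time: 24.52
ee_pos: [0.5313, 0.013, 0.1269]
tcp_rot: [[0.917, 0.398, 0.002], [0.398, -0.917, -0.0], [0.002, 0.001, -1.0]]
ft_force: [0.0, 0.0, -1.5]
finger_gap: 0.173
gripper_force: 48.7
```

Emit:
arm_command([
  [[0,0,0,0,0,-0.0547,0],[0,0,0,0,0,-0.0547,0],[0,0,0,0,0,-0.0547,0],[0,0,0,0,0,-0.0547,0],[0,0,0,0,0,-0.0547,0]],
])

```text
time: 24.93
ee_pos: [0.5308, 0.013, 0.126]
tcp_rot: [[0.683, 0.731, 0.001], [0.731, -0.683, -0.0], [0.0, 0.0, -1.0]]
ft_force: [-0.1, -0.2, -0.0]
finger_gap: 0.174
gripper_force: 48.7
```

Emit:
arm_command([
  [[0,0,0,0,0,-0.0547,0],[0,0,0,0,0,-0.0547,0],[0,0,0,0,0,-0.0547,0],[0,0,0,0,0,-0.0547,0],[0,0,0,0,0,-0.0547,0]],
])

```text
time: 25.35
ee_pos: [0.5308, 0.013, 0.126]
tcp_rot: [[0.335, 0.942, 0.001], [0.942, -0.335, -0.0], [0.0, 0.0, -1.0]]
ft_force: [-0.6, 0.0, -1.3]
finger_gap: 0.176
gripper_force: 48.7
```

Emit:
arm_command([
  [[0,0,0,0,0,-0.0547,0],[0,0,0,0,0,-0.0547,0],[0,0,0,0,0,-0.0547,0],[0,0,0,0,0,-0.0547,0],[0,0,0,0,0,-0.0547,0]],
])

```text
time: 25.77
ee_pos: [0.5308, 0.0131, 0.126]
tcp_rot: [[-0.069, 0.998, 0.001], [0.998, 0.069, 0.0], [-0.0, 0.001, -1.0]]
ft_force: [0.2, 0.7, -0.2]
finger_gap: 0.178
gripper_force: 48.7
```

Run:
```python
from h import *
plan([.5088,.2541,.1256],1.637-np.pi/2)
im=read_camera("top");m=orange(im)
print("orange",m.sum(),*[np.round(q,4) for q in fittray(m,0,a0=.1)])
```

```text
pos [0.5308 0.0131 0.126 ] tilt [0.0005 0.    ] heady 0.0691 q6 -0.1 t 25.8 | turn: calls 1 rz/row 0.0004
shift: calls 2 row [ 0.0484 -0.0012  0.0001]Traceback (most recent call last):
  File "<stdin>", line 3, in <module>
  File "h.py", line 54, in orange
    n,l,st,ce=cv2.connectedComponentsWithStats(m);i=1+np.argmax(st[1:,4]);ys,xs=np.nonzero(l==i)
                                                      ~~~~~~~~~^^^^^^^^^^
    return _wrapfunc(a, 'argmax', axis=axis, out=out, **kwds)
    return bound(*args, **kwds)
ValueError: attempt to get argmax of an empty sequence
```

Emit:
arm_command([
  [[0.0484,-0.0012,0,0,0,0,0],[0.0484,-0.0012,0,0,0,0,0],[0.0484,-0.0012,0,0,0,0,0],[0.0484,-0.0012,0,0,0,0,0],[0.0484,-0.0012,0,0,0,0,0]],
])

```text
time: 26.23
ee_pos: [0.5197, 0.1346, 0.1258]
tcp_rot: [[-0.063, 0.998, 0.001], [0.998, 0.063, 0.0], [0.0, 0.001, -1.0]]
ft_force: [0.6, -0.7, -1.2]
finger_gap: 0.173
gripper_force: 48.7
```

Emit:
arm_command([
  [[0.0484,-0.0012,0,0,0,0,0],[0.0484,-0.0012,0,0,0,0,0],[0.0484,-0.0012,0,0,0,0,0],[0.0484,-0.0012,0,0,0,0,0],[0.0484,-0.0012,0,0,0,0,0]],
])

```text
time: 26.65
ee_pos: [0.5088, 0.2554, 0.1259]
tcp_rot: [[-0.063, 0.998, 0.0], [0.998, 0.063, 0.0], [0.0, 0.0, -1.0]]
ft_force: [0.3, 0.4, -0.3]
finger_gap: 0.175
gripper_force: 48.7
```

Emit:
arm_command([
  [[0,0,0.02,0,0,0,0],[0,0,0.03,0,0,0,0],[0,0,0.03,0,0,0,0],[0,0,0.03,0,0,0,0],[0,0,0.02,0,0,0,0]],
])

```text
time: 27.07
ee_pos: [0.5086, 0.2537, 0.0592]
tcp_rot: [[-0.063, 0.998, -0.001], [0.998, 0.063, -0.0], [-0.0, -0.001, -1.0]]
ft_force: [-0.8, 0.5, -1.0]
finger_gap: 0.176
gripper_force: 48.8
```

Emit:
arm_command([
  [[0,0,0.0118,0,0,0,0],[0,0,0,0,0,0,0],[0,0,0,0,0,0,0],[0,0,0,0,0,0,0],[0,0,0,0,0,0,0]],
])

```text
time: 27.48
ee_pos: [0.5096, 0.2543, 0.0549]
tcp_rot: [[-0.065, 0.998, 0.001], [0.998, 0.065, 0.0], [0.0, 0.001, -1.0]]
ft_force: [-0.3, -1.0, -0.0]
finger_gap: 0.174
gripper_force: 48.8
```

Run:
```python
from h import *
plan([.5048,.3149,.0551],1.637-np.pi/2)
a=read_camera("side");b=read_camera("top")
A=cv2.resize(a[240:370,200:340],(560,520),interpolation=cv2.INTER_CUBIC);cv2.imwrite("pics/pre_s.png",A[:,:,::-1])
B=cv2.resize(b[190:290,60:220],(800,500),interpolation=cv2.INTER_CUBIC);cv2.imwrite("pics/pre_t.png",B[:,:,::-1])
# expected mouth/tip pixels
d=np.array([np.cos(1.637),np.sin(1.637)]);s=observe();p=np.array(s["ee_pos"])
m=np.array([.5036,.3329])
tip=p[:2]+.064*d
for c,o,k in(("side",(200,240),4),("top",(60,190),5)):
    for n,P in(("mouth",[*m,.05]),("tip",[*tip,.05]),("jawtopL",[*(m+[-d[1]*.032,d[0]*.032]),.085]),("jawtopR",[*(m-[-d[1]*.032,d[0]*.032]),.085])): print(c,n,((proj(c,[P])[0]-o)*k).round())
for c in("side","top"):
    for t in("gauge_tip","jig_mouth","gauge"): print(c,t,[(np.round(x["location"],1),round(x["confidence"],2)) for x in place_of(c,t)[:2]])
```

```text
pos [0.5096 0.2543 0.0549] tilt [0.0011 0.0005] heady 0.0648 q6 0.34 t 27.5 | turn: calls 1 rz/row -0.0002
shift: calls 1 row [ 0.0243 -0.0003 -0.0001]
side mouth [325. 236.]
side tip [326. 217.]
side jawtopL [379. 198.]
side jawtopR [269. 192.]
top mouth [344. 295.]
top tip [377. 292.]
top jawtopL [322. 369.]
top jawtopR [317. 219.]
side gauge_tip [(array([280.5, 296.8]), 0.56)]
side jig_mouth [(array([279.6, 303.3]), 0.63)]
side gauge [(array([216.2, 273.4]), 0.58), (array([284.8, 274.1]), 0.48)]
top gauge_tip []
top jig_mouth []
top gauge [(array([163.4, 247.2]), 0.4)]
```

View pics/pre_s.png

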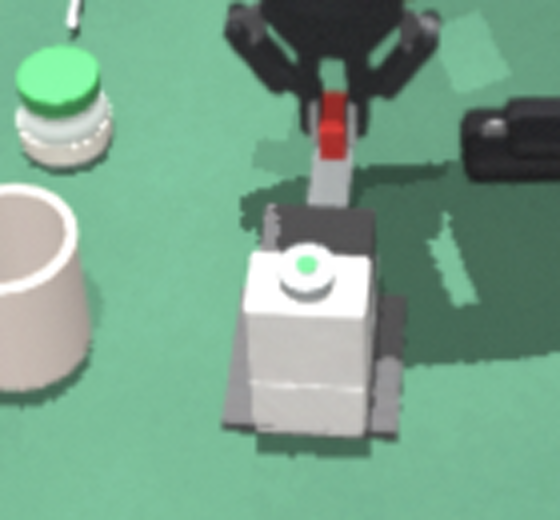

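View pics/pre_t.png

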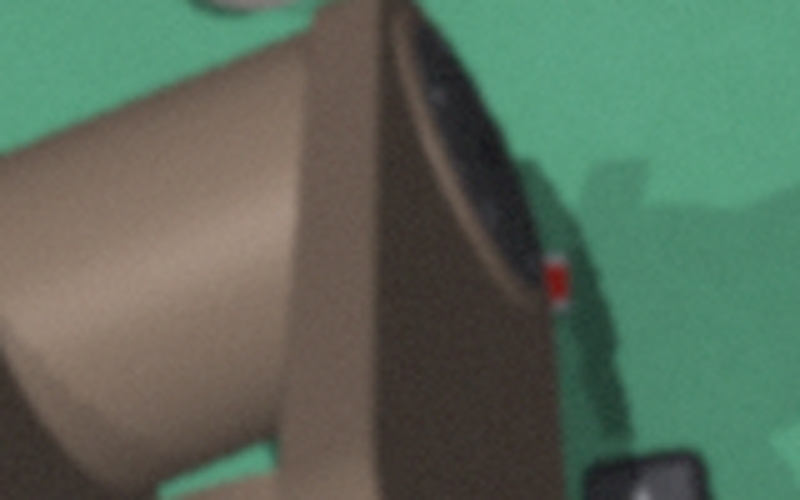

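Side crop: the blade points at the jaw, and the jaw's front edge spans u≈268–376 at v≈205. The blade is at u≈308–350. In the top view the arm hides the gauge. The jaw front sits a little lower than predicted, so I'll measure edge profiles.

Run:
```python
from h import *
d0=1.637
a=read_camera("side").astype(int)
def edges(r,c0,c1,ch=None):
    g=cv2.GaussianBlur(a[r-0].astype(np.float32)[None],(3,1),0)[0][c0:c1]; return g.round().astype(int)
for r in(284,286,288,289): print("blade row",r,[tuple(v) for v in edges(r,272,294)])
for r in(294,297): print("jaw row",r,[tuple(v) for v in edges(r,262,300)])
print("col",[tuple(a[r,280]) for r in range(286,296)],[tuple(a[r,290]) for r in range(286,296)],[tuple(a[r,270]) for r in range(286,296)])
```

```text
blade row 284 [(np.int64(104), np.int64(159), np.int64(128)), (np.int64(95), np.int64(145), np.int64(117)), (np.int64(80), np.int64(123), np.int64(100)), (np.int64(75), np.int64(114), np.int64(93)), (np.int64(85), np.int64(122), np.int64(103)), (np.int64(116), np.int64(141), np.int64(128)), (np.int64(154), np.int64(165), np.int64(161)), (np.int64(173), np.int64(177), np.int64(178)), (np.int64(174), np.int64(177), np.int64(178)), (np.int64(172), np.int64(175), np.int64(176)), (np.int64(171), np.int64(175), np.int64(176)), (np.int64(172), np.int64(176), np.int64(176)), (np.int64(172), np.int64(176), np.int64(176)), (np.int64(170), np.int64(173), np.int64(174)), (np.int64(162), np.int64(166), np.int64(167)), (np.int64(132), np.int64(141), np.int64(138)), (np.int64(86), np.int64(104), np.int64(95)), (np.int64(58), np.int64(82), np.int64(70)), (np.int64(54), np.int64(80), np.int64(66)), (np.int64(53), np.int64(79), np.int64(66)), (np.int64(52), np.int64(78), np.int64(65)), (np.int64(51), np.int64(78), np.int64(65))]
blade row 286 [(np.int64(73), np.int64(110), np.int64(89)), (np.int64(72)
[... 7078 characters left out ...]
9), np.int64(106), np.int64(86)), (np.int64(72), np.int64(104), np.int64(86)), (np.int64(86), np.int64(91), np.int64(88)), (np.int64(86), np.int64(86), np.int64(87)), (np.int64(83), np.int64(82), np.int64(84)), (np.int64(85), np.int64(84), np.int64(85))] [(np.int64(75), np.int64(112), np.int64(92)), (np.int64(69), np.int64(106), np.int64(87)), (np.int64(72), np.int64(108), np.int64(88)), (np.int64(70), np.int64(107), np.int64(86)), (np.int64(72), np.int64(105), np.int64(87)), (np.int64(84), np.int64(91), np.int64(88)), (np.int64(86), np.int64(87), np.int64(87)), (np.int64(86), np.int64(85), np.int64(86)), (np.int64(93), np.int64(90), np.int64(92)), (np.int64(85), np.int64(85), np.int64(86))]
```

Run:
```python
from h import *
s=observe();p=np.array(s["ee_pos"]);R=np.array(s["tcp_rot"]);print(p.round(4),R[:,0].round(4))
for px in([281.6,289],[282.2,284]):
    q=ray("side",px,.0525); print("blade centre",q.round(4),"in tool x,y",(R[:2,:2].T@(q-p[:2])).round(4))
print("side jaw corners",ray("side",[265.3,290.6],.085).round(4),ray("side",[293.3,291.5],.085).round(4))
t=lambda u,v:[40+(u+.5)/6-.5,200+(v+.5)/6-.5]
print("top jaw corners",ray("top",t(492,205),.085).round(4),ray("top",t(494,385),.085).round(4))
print("cap top",[ray("top",t(u,v),.126).round(4).tolist() for u,v in((178,405),(298,402),(293,207),(170,215))])
print("lower lip of jaw front z55",ray("top",t(506,295),.055).round(4),"base front top z45",ray("top",t(508,295),.045).round(4), "base front foot",ray("top",t(526,295),0.0).round(4))
```

```text
[0.5091 0.2541 0.0542] [-0.065   0.9979  0.    ]
blade centre [0.5073 0.3037] in tool x,y [0.0496 0.0015]
blade centre [0.5084 0.2871] in tool x,y [0.033  0.0015]
side jaw corners [0.5387 0.3434] [0.4739 0.3373]
top jaw corners [0.5356 0.3387] [0.4719 0.3359]
cap top [[0.4651, 0.4288], [0.4664, 0.3888], [0.5324, 0.393], [0.5293, 0.4342]]
lower lip of jaw front z55 [0.5041 0.3418] base front top z45 [0.5042 0.3442] base front foot [0.5049 0.351 ]
```

Emit:
arm_command([
  [[0.01,0.001,-0.001,0,0,0,0],[0.02,0,0,0,0,0,0],[0.02,0,0,0,0,0,0],[0.02,0,0,0,0,0,0],[0.01,0,0,0,0,0,0]],
])

```text
time: 28.35
ee_pos: [0.5069, 0.296, 0.0547]
tcp_rot: [[-0.066, 0.998, 0.0], [0.998, 0.066, 0.0], [0.0, 0.0, -1.0]]
ft_force: [0.0, -0.6, -0.2]
finger_gap: 0.178
gripper_force: 48.8
```

Emit:
arm_command([
  [[0.01,0,0,0,0,0,0],[0.01,0,0,0,0,0,0],[0.01,0,0,0,0,0,0],[0.01,0,0,0,0,0,0],[0,0,0,0,0,0,0]],
])

```text
time: 28.77
ee_pos: [0.5057, 0.3149, 0.0547]
tcp_rot: [[-0.065, 0.998, 0.0], [0.998, 0.065, 0.0], [0.0, 0.0, -1.0]]
ft_force: [-0.7, 0.2, -2.0]
finger_gap: 0.174
gripper_force: 48.8
```

Emit:
arm_command([
  [[0.002,0,0,0,0,0,0],[0.002,0,0,0,0,0,0],[0.001,0,0,0,0,0,0],[0,0,0,0,0,0,0],[0,0,0,0,0,0,0]],
])

```text
time: 29.18
ee_pos: [0.5055, 0.3164, 0.0547]
tcp_rot: [[-0.065, 0.998, -0.0], [0.998, 0.065, -0.0], [-0.0, -0.0, -1.0]]
ft_force: [0.3, -0.6, -1.0]
finger_gap: 0.178
gripper_force: 48.8
```

Emit:
arm_command([
  [[0.001,0,0,0,0,0,0],[0.001,0,0,0,0,0,0],[0.001,0,0,0,0,0,0],[0,0,0,0,0,0,0],[0,0,0,0,0,0,0]],
])

```text
time: 29.6
ee_pos: [0.5054, 0.3181, 0.0547]
tcp_rot: [[-0.065, 0.998, 0.0], [0.998, 0.065, 0.0], [0.0, 0.0, -1.0]]
ft_force: [-0.8, -0.2, -1.3]
finger_gap: 0.171
gripper_force: 48.8
```

Emit:
arm_command([
  [[0.001,0,0,0,0,0,0],[0.001,0,0,0,0,0,0],[0,0,0,0,0,0,0],[0,0,0,0,0,0,0],[0,0,0,0,0,0,0]],
])

```text
time: 30.02
ee_pos: [0.5054, 0.3191, 0.0547]
tcp_rot: [[-0.065, 0.998, 0.0], [0.998, 0.065, 0.0], [0.0, 0.0, -1.0]]
ft_force: [-0.6, -0.8, -0.3]
finger_gap: 0.174
gripper_force: 48.8
```

Emit:
arm_command([
  [[0.001,0,0,0,0,0,0],[0.001,0,0,0,0,0,0],[0,0,0,0,0,0,0],[0,0,0,0,0,0,0],[0,0,0,0,0,0,0]],
])

```text
time: 30.43
ee_pos: [0.5053, 0.32, 0.0546]
tcp_rot: [[-0.065, 0.998, -0.0], [0.998, 0.065, -0.0], [-0.0, -0.0, -1.0]]
ft_force: [0.1, -1.3, -1.9]
finger_gap: 0.174
gripper_force: 48.8
```

Emit:
arm_command([
  [[0.001,0,0,0,0,0,0],[0.001,0,0,0,0,0,0],[0,0,0,0,0,0,0],[0,0,0,0,0,0,0],[0,0,0,0,0,0,0]],
])

```text
time: 30.85
ee_pos: [0.5053, 0.3211, 0.0547]
tcp_rot: [[-0.065, 0.998, 0.0], [0.998, 0.065, 0.0], [0.0, 0.0, -1.0]]
ft_force: [-0.1, -0.0, -0.5]
finger_gap: 0.178
gripper_force: 48.8
```

Emit:
arm_command([
  [[0.001,0,0,0,0,0,0],[0.001,0,0,0,0,0,0],[0,0,0,0,0,0,0],[0,0,0,0,0,0,0],[0,0,0,0,0,0,0]],
])

```text
time: 31.27
ee_pos: [0.5052, 0.3212, 0.0546]
tcp_rot: [[-0.065, 0.998, -0.0], [0.998, 0.065, -0.001], [-0.001, -0.0, -1.0]]
ft_force: [2.7, -8.6, 2.0]
finger_gap: 0.176
gripper_force: 49.2
```

Emit:
arm_command([
  [[0,0,0,0,0,0,0],[0,0,0,0,0,0,0],[0,0,0,0,0,0,0],[0,0,0,0,0,0,0],[0,0,0,0,0,0,0]],
])

```text
time: 31.68
ee_pos: [0.5052, 0.3212, 0.0546]
tcp_rot: [[-0.065, 0.998, -0.0], [0.998, 0.065, -0.001], [-0.001, -0.0, -1.0]]
ft_force: [2.3, -9.6, 1.3]
finger_gap: 0.173
gripper_force: 49.2
```

Emit:
arm_command([
  [[0,0,0,0,0,0,0],[0,0,0,0,0,0,0],[0,0,0,0,0,0,0],[0,0,0,0,0,0,0],[0,0,0,0,0,0,0]],
])

```text
time: 32.1
ee_pos: [0.5052, 0.3212, 0.0547]
tcp_rot: [[-0.065, 0.998, -0.0], [0.998, 0.065, -0.001], [-0.001, -0.0, -1.0]]
ft_force: [2.8, -9.3, 1.6]
finger_gap: 0.173
gripper_force: 49.2
```

Run:
```python
from h import *
a=read_camera("side")
A=cv2.resize(a[240:370,200:340],(560,520),interpolation=cv2.INTER_CUBIC);cv2.imwrite("pics/in_s.png",A[:,:,::-1])
```

```text
(no output)
```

View pics/in_s.png

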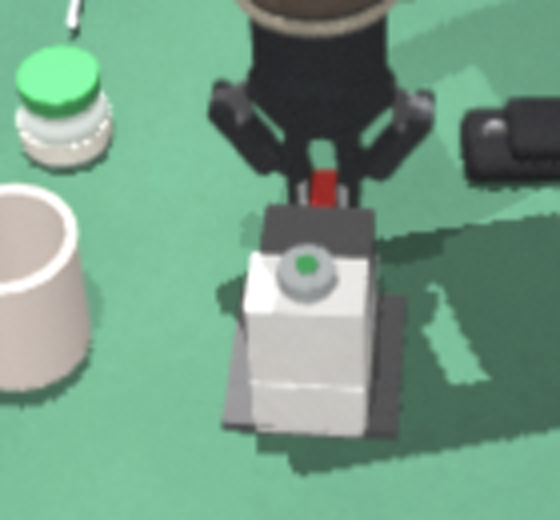

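Emit:
arm_command([
  [[0,0,0,0,0,0,0],[0,0,0,0,0,0,0],[0,0,0,0,0,0,0],[0,0,0,0,0,0,0],[0,0,0,0,0,0,0]],
])

```text
time: 32.57
ee_pos: [0.5052, 0.3211, 0.0546]
tcp_rot: [[-0.065, 0.998, -0.0], [0.998, 0.065, -0.001], [-0.001, -0.0, -1.0]]
ft_force: [2.3, -9.9, 1.4]
finger_gap: 0.173
gripper_force: 49.2
```

Emit:
arm_command([
  [[0,0,0,0,0,0,0],[0,0,0,0,0,0,0],[0,0,0,0,0,0,0],[0,0,0,0,0,0,0],[0,0,0,0,0,0,0]],
])

```text
time: 32.98
ee_pos: [0.5052, 0.3212, 0.0546]
tcp_rot: [[-0.065, 0.998, -0.0], [0.998, 0.065, -0.001], [-0.001, -0.0, -1.0]]
ft_force: [1.2, -9.3, 1.6]
finger_gap: 0.177
gripper_force: 49.2
```

The side crop shows the gauge fully in, with the red block against the jaw: block centre u≈323, jaw front edge u≈264–375. I'll quantify the lateral offset.

Run:
```python
from h import *
a=read_camera("side").astype(float)
def cross(row,lo,hi,f,th):
    v=np.array([f(a[row,c]) for c in range(lo,hi)]);i=np.nonzero(v>th)[0];
    l=i[0];r=i[-1]
    return round(lo+l-(v[l]-th)/(v[l]-v[l-1]),2),round(lo+r+(v[r]-th)/(v[r]-v[r+1]),2)
d=np.array([np.cos(1.637),np.sin(1.637)]);n=np.array([d[1],-d[0]])
o=np.array(observe()["ee_pos"])[:2]
for row in(285,287,289):
    e=cross(row,270,295,lambda p:p[0]-p[1],40);c=np.mean(e);q=ray("side",[c,row],.0775);print("red",row,e,"lat",round((q-o)@n*1e3,2),"long",round((q-o)@d*1e3,1))
for row in(293,295,297):
    v=[round(a[row,c,1]-a[row,c,0]) for c in range(260,300)]
    e=cross(row,262,298,lambda p:20-(p[1]-p[0]),5)
    for z in(.085,):
        q=[ray("side",[x,row],z) for x in e];print("jaw",row,e,[round((x-o)@n*1e3,1) for x in q],[round((x-o)@d*1e3,1) for x in q])
```

```text
red 285 (np.float64(277.28), np.float64(283.72)) lat 2.12 long -7.2
red 287 (np.float64(277.12), np.float64(283.56)) lat 1.9 long -0.7
red 289 (np.float64(276.93), np.float64(283.59)) lat 1.5 long 5.6
jaw 293 (np.float64(266.35), np.float64(292.67)) [np.float64(31.6), np.float64(-29.0)] [np.float64(27.3), np.float64(23.0)]
jaw 295 (np.float64(265.86), np.float64(292.7)) [np.float64(32.0), np.float64(-29.5)] [np.float64(33.5), np.float64(29.1)]
jaw 297 (np.float64(265.71), np.float64(292.68)) [np.float64(31.6), np.float64(-29.9)] [np.float64(39.6), np.float64(35.2)]
```

Emit:
arm_command([
  [[-0.01,0,0,0,0,0,0],[-0.02,0,0,0,0,0,0],[-0.03,0,0,0,0,0,0],[-0.03,0,0,0,0,0,0],[-0.03,0,0,0,0,0,0]],
])

```text
time: 33.45
ee_pos: [0.5089, 0.2603, 0.0546]
tcp_rot: [[-0.065, 0.998, -0.0], [0.998, 0.065, -0.0], [-0.0, -0.0, -1.0]]
ft_force: [0.5, -0.3, -0.2]
finger_gap: 0.173
gripper_force: 48.8
```

Emit:
arm_command([
  [[-0.03,0,0,0,0,0,0],[-0.01,0,-0.02,0,0,0,0],[0,0,-0.04,0,0,0,0],[0,0,-0.04,0,0,0,0],[0,0,-0.04,0,0,0,0]],
])

```text
time: 33.87
ee_pos: [0.5104, 0.2414, 0.1261]
tcp_rot: [[-0.064, 0.998, -0.0], [0.998, 0.064, 0.0], [0.0, -0.0, -1.0]]
ft_force: [1.4, 0.4, -2.0]
finger_gap: 0.177
gripper_force: 48.8
```

Emit:
arm_command([
  [[0,0,0,0,0,0.0547,0],[0,0,0,0,0,0.0547,0],[0,0,0,0,0,0.0547,0],[0,0,0,0,0,0.0547,0],[0,0,0,0,0,0.0547,0]],
])

```text
time: 34.28
ee_pos: [0.5106, 0.2418, 0.1256]
tcp_rot: [[0.343, 0.939, 0.001], [0.939, -0.343, 0.0], [0.001, 0.0, -1.0]]
ft_force: [0.6, 0.8, -0.8]
finger_gap: 0.175
gripper_force: 48.8
```

Emit:
arm_command([
  [[0,0,0,0,0,0.0547,0],[0,0,0,0,0,0.0547,0],[0,0,0,0,0,0.0547,0],[0,0,0,0,0,0.0547,0],[0,0,0,0,0,0.0547,0]],
])

```text
time: 34.7
ee_pos: [0.5106, 0.2418, 0.1255]
tcp_rot: [[0.689, 0.725, 0.0], [0.725, -0.689, 0.0], [0.001, 0.0, -1.0]]
ft_force: [-1.1, -0.1, -0.5]
finger_gap: 0.18
gripper_force: 48.8
```

Emit:
arm_command([
  [[0,0,0,0,0,0.0547,0],[0,0,0,0,0,0.0547,0],[0,0,0,0,0,0.0547,0],[0,0,0,0,0,0.0547,0],[0,0,0,0,0,0.0547,0]],
])

```text
time: 35.12
ee_pos: [0.5106, 0.2418, 0.1255]
tcp_rot: [[0.921, 0.39, 0.001], [0.39, -0.921, 0.0], [0.001, -0.0, -1.0]]
ft_force: [0.3, 0.3, -0.4]
finger_gap: 0.183
gripper_force: 48.8
```

Emit:
arm_command([
  [[0,0,0,0,0,0.0547,0],[0,0,0,0,0,0.0547,0],[0,0,0,0,0,0.0547,0],[0,0,0,0,0,0.0547,0],[0,0,0,0,0,0.0547,0]],
])

```text
time: 35.53
ee_pos: [0.5105, 0.2418, 0.1255]
tcp_rot: [[1.0, -0.01, 0.0], [-0.01, -1.0, 0.0], [0.0, -0.0, -1.0]]
ft_force: [0.2, 0.4, -1.1]
finger_gap: 0.177
gripper_force: 48.8
```

```bash
cat >> h.py <<'E'
def orange2(im):
    # everything not bench-green near the tray, filled
    hs=cv2.cvtColor(im,cv2.COLOR_RGB2HSV);m=((hs[...,0]<50)&(hs[...,1]>60)|(hs[...,1]<45)|(hs[...,2]<70)|(hs[...,0]<45)|(hs[...,0]>110)).astype(np.uint8)
    m[:,:215]=0;m[:,322]=0;m[:,322:]=0;m[:178]=0;m[275:]=0
    m=cv2.morphologyEx(m,cv2.MORPH_OPEN,np.ones((3,3),np.uint8))
    n,l,st,ce=cv2.connectedComponentsWithStats(m)
    if n<2: return None
    i=1+np.argmax(st[1:,4]);c,_=cv2.findContours((l==i).astype(np.uint8),cv2.RETR_EXTERNAL,cv2.CHAIN_APPROX_NONE)
    o=np.zeros((420,560),np.uint8);cv2.drawContours(o,c,-1,1,-1);return o>0
E
python3 - <<'E'
from h import *
plan([.5312,.013,.1256],-1.5758)
im=read_camera("top");m=orange2(im);ys,xs=np.nonzero(m)
print("orange",m.sum(),xs.min(),xs.max(),ys.min(),ys.max(),*[np.round(q,4) for q in fittray(m,0,a0=.1)])
E
```

```text
pos [0.5105 0.2418 0.1255] tilt [0.0005 0.0003] heady -1.5805 q6 1.97 t 35.5 | turn: calls 1 rz/row -0.0006
shift: calls 2 row [ 0.0044  0.0457 -0.    ]
orange 2932 249 301 197 260 [0.552  0.0096 0.115 ] 0.9099
```

Emit:
arm_command([
  [[0.0044,0.0457,0,0,0,0,0],[0.0044,0.0457,0,0,0,0,0],[0.0044,0.0457,0,0,0,0,0],[0.0044,0.0457,0,0,0,0,0],[0.0044,0.0457,0,0,0,0,0]],
])

```text
time: 36.0
ee_pos: [0.5208, 0.1266, 0.1253]
tcp_rot: [[1.0, -0.003, 0.001], [-0.003, -1.0, 0.0], [0.001, -0.0, -1.0]]
ft_force: [0.1, -0.1, -0.5]
finger_gap: 0.177
gripper_force: 48.9
```

Emit:
arm_command([
  [[0.0044,0.0457,0,0,0,0,0],[0.0044,0.0457,0,0,0,0,0],[0.0044,0.0457,0,0,0,0,0],[0.0044,0.0457,0,0,0,0,0],[0.0044,0.0457,0,0,0,0,0]],
])

```text
time: 36.42
ee_pos: [0.5312, 0.0121, 0.1254]
tcp_rot: [[1.0, -0.003, 0.001], [-0.003, -1.0, 0.0], [0.001, -0.0, -1.0]]
ft_force: [0.0, 0.1, -0.8]
finger_gap: 0.177
gripper_force: 48.9
```

Emit:
arm_command([
  [[0,0,0,0,0,0,0],[0,0,0.03,0,0,0,0],[0,0,0.04,0,0,0,0],[0,0,0.04,0,0,0,0],[0,0,0.04,0,0,0,0]],
])

```text
time: 36.83
ee_pos: [0.5315, 0.0134, 0.0496]
tcp_rot: [[1.0, -0.004, 0.001], [-0.004, -1.0, 0.0], [0.001, -0.0, -1.0]]
ft_force: [0.1, 0.9, -1.4]
finger_gap: 0.18
gripper_force: 49.1
```

Emit:
arm_command([
  [[0,0,0.03,0,0,0,0],[0,0,0.02,0,0,0,0],[0,0,0.015,0,0,0,0],[0,0,0.008,0,0,0,0],[0,0,0.003,0,0,0,0]],
])

```text
time: 37.25
ee_pos: [0.5313, 0.0136, 0.0116]
tcp_rot: [[1.0, -0.005, 0.0], [-0.005, -1.0, 0.0], [0.0, -0.0, -1.0]]
ft_force: [0.0, 0.3, -0.6]
finger_gap: 0.177
gripper_force: 49.1
```

Emit:
arm_command([
  [[0,0,0.001,0,0,0,0],[0,0,0.001,0,0,0,0],[0,0,0,0,0,0,0.25],[0,0,0,0,0,0,0.4],[0,0,0,0,0,0,0.5]],
])

```text
time: 37.67
ee_pos: [0.5315, 0.0136, 0.0111]
tcp_rot: [[1.0, -0.005, 0.001], [-0.005, -1.0, -0.0], [0.001, 0.0, -1.0]]
ft_force: [-0.1, 0.6, 0.6]
finger_gap: 0.498
gripper_force: 0.0
```

Emit:
arm_command([
  [[0,0,0,0,0,0,0.5],[0,0,-0.02,0,0,0,0.5],[0,0,-0.04,0,0,0,0.5],[0,0,-0.07,0,0,0,0.5],[0,0,-0.07,0,0,0,0.5]],
])

```text
time: 38.08
ee_pos: [0.5302, 0.0136, 0.1118]
tcp_rot: [[1.0, -0.005, -0.002], [-0.005, -1.0, 0.0], [-0.002, -0.0, -1.0]]
ft_force: [0.3, -0.7, -0.5]
finger_gap: 0.504
gripper_force: 0.0
```

Emit:
arm_command([
  [[0,0,-0.04,0,0,-0.07,0.4],[0,0,-0.02,0,0,-0.07,0.4],[0,0,0,0,0,-0.07,0.4],[0,0,0,0,0,-0.07,0.4],[0,0,0,0,0,-0.07,0.4]],
])

```text
time: 38.5
ee_pos: [0.5313, 0.0136, 0.1419]
tcp_rot: [[0.865, 0.501, 0.001], [0.501, -0.865, -0.0], [0.001, 0.001, -1.0]]
ft_force: [0.2, 0.7, -0.4]
finger_gap: 0.402
gripper_force: 0.0
```

Emit:
arm_command([
  [[0,0,0,0,0,-0.07,0.4],[0,0,0,0,0,-0.07,0.4],[0,0,0,0,0,-0.07,0.4],[0,0,0,0,0,-0.07,0.4],[0,0,0,0,0,-0.07,0.4]],
])

```text
time: 38.92
ee_pos: [0.5311, 0.0136, 0.1414]
tcp_rot: [[0.498, 0.867, 0.0], [0.867, -0.498, -0.0], [0.0, 0.0, -1.0]]
ft_force: [1.0, -0.7, 0.5]
finger_gap: 0.401
gripper_force: 0.0
```

Emit:
arm_command([
  [[0,0,0,0,0,-0.07,0.4],[0,0,0,0,0,-0.07,0.4],[0,0,0,0,0,-0.07,0.4],[0,0,0,0,0,-0.07,0.4],[0,0,0,0,0,-0.07,0.4]],
])

```text
time: 39.33
ee_pos: [0.5311, 0.0136, 0.1414]
tcp_rot: [[-0.004, 1.0, 0.0], [1.0, 0.004, -0.0], [-0.0, 0.0, -1.0]]
ft_force: [-0.0, -0.5, 0.2]
finger_gap: 0.399
gripper_force: 0.0
```

Run:
```python
from h import *
im,T=trays()
for m,r,cf in T: print(np.round(r,1),round(cf,2),*[[np.round(q,4) for q in fittray(m,z)] for z in(0,.038)])
plan([.3881,-.3238,.15],0.)
im=read_camera("top");cv2.imwrite("pics/t2.png",im[:,:,::-1])
```

```text
[408.8 188.7  50.5  59.7] 0.89 [array([ 0.5809, -0.3622, -0.0209]), np.float64(0.9766)] [array([ 0.579 , -0.3484, -0.0082]), np.float64(0.9148)]
[393.9 274.    6.9  59.7] 0.51 [array([ 0.3925, -0.2536, -0.06  ]), np.float64(-10.8712)] [array([ 0.4073, -0.2368, -0.4104]), np.float64(-11.7726)]
pos [0.5311 0.0136 0.1414] tilt [0.0004 0.    ] heady 0.0014 q6 -0.03 t 39.4 | turn: calls 1 rz/row 0.0002
shift: calls 3 row [-0.045  -0.0191 -0.0012]
```

View pics/t2.png

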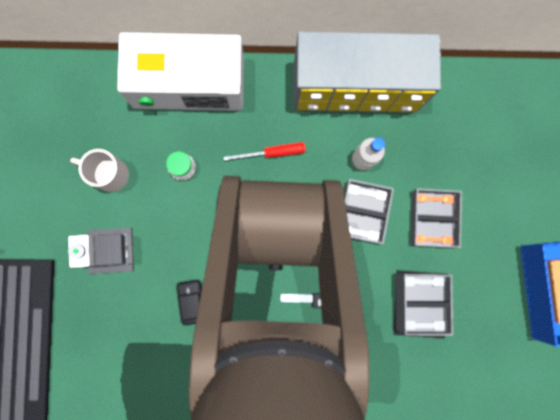

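The top view shows a and b piled on the mat at (424,303), c at (367,211) and d at (437,218). The arm hides the orange tray.

Emit:
arm_command([
  [[-0.045,-0.0191,0,0,0,0,0.4],[-0.045,-0.0191,0,0,0,0,0.4],[-0.045,-0.0191,0,0,0,0,0.4],[-0.045,-0.0191,0,0,0,0,0.4],[-0.045,-0.0191,0,0,0,0,0.4]],
], force=40)

```text
time: 39.9
ee_pos: [0.4827, -0.0997, 0.141]
tcp_rot: [[0.005, 1.0, 0.0], [1.0, -0.005, -0.0], [-0.0, 0.0, -1.0]]
ft_force: [0.4, -0.4, 0.4]
finger_gap: 0.404
gripper_force: 0.0
```

Emit:
arm_command([
  [[-0.045,-0.0191,0,0,0,0,0.4],[-0.045,-0.0191,0,0,0,0,0.4],[-0.045,-0.0191,0,0,0,0,0.4],[-0.045,-0.0191,0,0,0,0,0.4],[-0.045,-0.0191,0,0,0,0,0.4]],
])

```text
time: 40.32
ee_pos: [0.4349, -0.2124, 0.1411]
tcp_rot: [[0.006, 1.0, 0.0], [1.0, -0.006, -0.0], [-0.0, 0.0, -1.0]]
ft_force: [0.0, 0.4, 0.4]
finger_gap: 0.402
gripper_force: 0.0
```

Emit:
arm_command([
  [[-0.045,-0.0191,0,0,0,0,0.4],[-0.045,-0.0191,0,0,0,0,0.4],[-0.045,-0.0191,0,0,0,0,0.4],[-0.045,-0.0191,0,0,0,0,0.4],[-0.045,-0.0191,0,0,0,0,0.4]],
])

```text
time: 40.73
ee_pos: [0.3869, -0.3248, 0.141]
tcp_rot: [[0.006, 1.0, 0.0], [1.0, -0.006, -0.0], [-0.0, 0.0, -1.0]]
ft_force: [1.1, 0.1, -0.4]
finger_gap: 0.397
gripper_force: 0.0
```

Emit:
arm_command([
  [[0,0,0,0,0,0,0.4],[0,0,0.03,0,0,0,0.4],[0,0,0.03,0,0,0,0.4],[0,0,0.03,0,0,0,0.4],[0,0,0.03,0,0,0,0.4]],
])

```text
time: 41.15
ee_pos: [0.3877, -0.3237, 0.0804]
tcp_rot: [[0.005, 1.0, 0.0], [1.0, -0.005, -0.0], [-0.0, 0.0, -1.0]]
ft_force: [-0.1, -0.2, -0.2]
finger_gap: 0.406
gripper_force: 0.0
```

Run:
```python
from h import *
im=read_camera("top");cv2.imwrite("pics/or2.png",cv2.resize(im[190:270,235:315],(560,560),interpolation=cv2.INTER_CUBIC)[:,:,::-1])
m=orange2(im)
print("o2",*[np.round(q,4) for q in fittray(m,0,a0=.1)])
for d in silhouettes("top","orange_tray")[:1]:
    k=cv2.morphologyEx((d["pixels"]|orange(im)).astype(np.uint8),cv2.MORPH_CLOSE,np.ones((15,15)))
    print("net|hsv",*[np.round(q,4) for q in fittray(k>0,0,a0=.1)])
plan([.3881,-.3238,.05],0.)
```

```text
o2 [0.554  0.0092 0.1072] 0.9127
net|hsv [0.5538 0.0097 0.1157] 0.9373
pos [ 0.3867 -0.3227  0.0792] tilt [-0.0023  0.0022] heady -0.0043 q6 -0.75 t 41.2 | turn: calls 1 rz/row -0.0006
shift: calls 1 row [-0.0005  0.0006  0.0117]
```

View pics/or2.png

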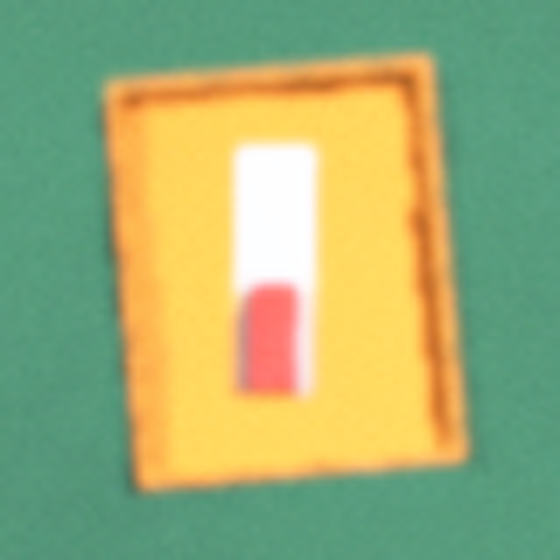

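The crop shows the gauge flat in the orange tray. The tray's rim corners are at crop (104,80), (434,55), (468,460) and (137,490).

Run:
```python
from h import *
uv=np.array([[104,80],[434,54],[468,460],[137,490]]);px=np.array([235,190])+(uv+.5)/7-.5
own=[[.065,.052,.036],[.065,-.052,.036],[-.065,-.052,.036],[-.065,.052,.036]]
g,r=ptfit(own,px,[.55,.01,.1]);print(g.round(4),r.round(2).tolist())
print("camera",(-CAL["top"]["R"].T@CAL["top"]["t"]).round(3))
```

```text
[0.5537 0.0096 0.0921] [[0.77, 0.54], [-0.77, 0.6], [-0.65, -0.35], [0.64, -0.75]]
camera [0.49  0.029 1.082]
```

Emit:
arm_command([
  [[0,0,0.0295,0,0,0,0.4],[0,0,0.02,0,0,0,0.4],[0,0,0.01,0,0,0,0.4],[0,0,0.003,0,0,0,0.4],[0,0,0,0,0,0,0.4]],
])

```text
time: 41.67
ee_pos: [0.3875, -0.3237, 0.0494]
tcp_rot: [[0.002, 1.0, -0.0], [1.0, -0.002, 0.0], [0.0, -0.0, -1.0]]
ft_force: [-0.2, 1.0, 0.5]
finger_gap: 0.402
gripper_force: 0.0
```

Emit:
arm_command([
  [[0,0,0,0,0,0,0],[0,0,0,0,0,0,0],[0,0,0,0,0,0,0],[0,0,0,0,0,0,0],[0,0,0,0,0,0,0]],
])

```text
time: 42.08
ee_pos: [0.3879, -0.324, 0.05]
tcp_rot: [[0.001, 1.0, 0.001], [1.0, -0.001, -0.001], [-0.001, 0.001, -1.0]]
ft_force: [-0.6, 0.3, 6.8]
finger_gap: 0.131
gripper_force: 39.9
```

Emit:
arm_command([
  [[0,0,-0.01,0,0,0,0],[0,0,-0.02,0,0,0,0],[0,0,-0.03,0,0,0,0],[0,0,-0.04,0,0,0,0],[0,0,-0.04,0,0,0,0]],
])

```text
time: 42.5
ee_pos: [0.3872, -0.3235, 0.1207]
tcp_rot: [[0.001, 1.0, -0.001], [1.0, -0.001, 0.001], [0.001, -0.001, -1.0]]
ft_force: [0.3, 0.2, -3.1]
finger_gap: 0.134
gripper_force: 39.3
```

Emit:
arm_command([
  [[0,0,-0.03,0,0,-0.015,0],[0,0,-0.02,0,0,-0.02,0],[0,0,-0.01,0,0,-0.02,0],[0,0,0,0,0,-0.008,0],[0,0,0,0,0,0,0]],
])

```text
time: 42.92
ee_pos: [0.3876, -0.3239, 0.1501]
tcp_rot: [[-0.094, 0.996, 0.001], [0.996, 0.094, -0.001], [-0.001, 0.001, -1.0]]
ft_force: [-0.4, 0.4, -4.3]
finger_gap: 0.133
gripper_force: 39.5
```

Run:
```python
from h import *
plan([.5537,.0097,.15],.095)
```

```text
pos [ 0.3876 -0.3239  0.1501] tilt [ 0.0007 -0.0007] heady 0.0937 q6 -0.85 t 42.9 | turn: calls 1 rz/row -0.0002
shift: calls 3 row [ 0.0422  0.0263 -0.    ]
```

Emit:
arm_command([
  [[0.0422,0.0263,0,0,0,0,0],[0.0422,0.0263,0,0,0,0,0],[0.0422,0.0263,0,0,0,0,0],[0.0422,0.0263,0,0,0,0,0],[0.0422,0.0263,0,0,0,0,0]],
])

```text
time: 43.33
ee_pos: [0.4431, -0.2113, 0.149]
tcp_rot: [[-0.092, 0.996, -0.001], [0.996, 0.092, 0.001], [0.001, -0.001, -1.0]]
ft_force: [0.7, 0.1, -3.3]
finger_gap: 0.136
gripper_force: 39.6
```

Emit:
arm_command([
  [[0.0422,0.0263,0,0,0,0,0],[0.0422,0.0263,0,0,0,0,0],[0.0422,0.0263,0,0,0,0,0],[0.0422,0.0263,0,0,0,0,0],[0.0422,0.0263,0,0,0,0,0]],
])

```text
time: 43.75
ee_pos: [0.4987, -0.1001, 0.149]
tcp_rot: [[-0.092, 0.996, -0.001], [0.996, 0.092, 0.0], [0.0, -0.001, -1.0]]
ft_force: [0.4, -0.3, -4.4]
finger_gap: 0.128
gripper_force: 39.6
```

Emit:
arm_command([
  [[0.0422,0.0263,0,0,0,0,0],[0.0422,0.0263,0,0,0,0,0],[0.0422,0.0263,0,0,0,0,0],[0.0422,0.0263,0,0,0,0,0],[0.0422,0.0263,0,0,0,0,0]],
])

```text
time: 44.17
ee_pos: [0.5543, 0.011, 0.1488]
tcp_rot: [[-0.092, 0.996, -0.001], [0.996, 0.092, 0.0], [0.0, -0.001, -1.0]]
ft_force: [0.2, -1.1, -3.4]
finger_gap: 0.127
gripper_force: 39.6
```

Emit:
arm_command([
  [[0,0,0,0,0,0,0],[0,0,0.03,0,0,0,0],[0,0,0.04,0,0,0,0],[0,0,0.04,0,0,0,0],[0,0,0.03,0,0,0,0]],
])

```text
time: 44.58
ee_pos: [0.5534, 0.0098, 0.0776]
tcp_rot: [[-0.093, 0.996, -0.002], [0.996, 0.093, 0.0], [0.0, -0.002, -1.0]]
ft_force: [-0.0, 0.4, -4.1]
finger_gap: 0.13
gripper_force: 39.6
```

Emit:
arm_command([
  [[0,0,0.02,0,0,0,0],[0,0,0.02,0,0,0,0],[0,0,0.01,0,0,0,0],[0,0,0,0,0,0,0],[0,0,0,0,0,0,0]],
])

```text
time: 45.0
ee_pos: [0.5546, 0.0097, 0.0546]
tcp_rot: [[-0.093, 0.996, 0.0], [0.996, 0.093, -0.0], [-0.0, 0.0, -1.0]]
ft_force: [0.8, -0.8, -3.5]
finger_gap: 0.136
gripper_force: 39.6
```

Emit:
arm_command([
  [[0,-0.001,0.004,0,0,0,0],[0,0,0.004,0,0,0,0],[0,0,0.002,0,0,0,0],[0,0,0,0,0,0,0],[0,0,0,0,0,0,0]],
])

```text
time: 45.42
ee_pos: [0.554, 0.0097, 0.0495]
tcp_rot: [[-0.093, 0.996, 0.0], [0.996, 0.093, -0.0], [-0.0, 0.0, -1.0]]
ft_force: [0.2, -0.3, -4.7]
finger_gap: 0.129
gripper_force: 39.7
```

Emit:
arm_command([
  [[0,0,0.001,0,0,0,0],[0,0,0,0,0,0,0],[0,0,0,0,0,0,0],[0,0,0,0,0,0,0],[0,0,0,0,0,0,0]],
])

```text
time: 45.83
ee_pos: [0.554, 0.0097, 0.0489]
tcp_rot: [[-0.093, 0.996, 0.0], [0.996, 0.093, -0.0], [-0.0, 0.0, -1.0]]
ft_force: [-0.2, 0.3, -4.1]
finger_gap: 0.127
gripper_force: 39.7
```

Emit:
arm_command([
  [[0,0,0.001,0,0,0,0],[0,0,0.001,0,0,0,0],[0,0,0.0005,0,0,0,0],[0,0,0,0,0,0,0],[0,0,0,0,0,0,0]],
])

```text
time: 46.25
ee_pos: [0.554, 0.0097, 0.048]
tcp_rot: [[-0.093, 0.996, 0.0], [0.996, 0.093, 0.0], [-0.0, 0.0, -1.0]]
ft_force: [-3.0, 0.6, 6.4]
finger_gap: 0.13
gripper_force: 41.2
```

Emit:
arm_command([
  [[0,0,0,0,0,0,0.1],[0,0,0,0,0,0,0.2],[0,0,0,0,0,0,0.3],[0,0,0,0,0,0,0.4],[0,0,0,0,0,0,0.4]],
])

```text
time: 46.67
ee_pos: [0.554, 0.0097, 0.0477]
tcp_rot: [[-0.093, 0.996, 0.0], [0.996, 0.093, 0.0], [-0.0, 0.0, -1.0]]
ft_force: [0.1, -0.2, -0.2]
finger_gap: 0.405
gripper_force: 0.0
```

Emit:
arm_command([
  [[0,0,-0.02,0,0,0,0.4],[0,0,-0.04,0,0,0,0.4],[0,0,-0.05,0,0,0.02,0.4],[0,0,-0.05,0,0,0.02,0.4],[0,0,-0.05,0,0,0.0225,0.4]],
])

```text
time: 47.08
ee_pos: [0.5537, 0.0097, 0.1544]
tcp_rot: [[0.002, 1.0, -0.0], [1.0, -0.002, 0.0], [0.0, -0.0, -1.0]]
ft_force: [-0.0, 0.3, -0.0]
finger_gap: 0.401
gripper_force: 0.0
```

Emit:
arm_command([
  [[-0.0445,-0.022,0,0,0,0,0.4],[-0.0445,-0.022,0,0,0,0,0.4],[-0.0445,-0.022,0,0,0,0,0.4],[-0.0445,-0.022,0,0,0,0,0.4],[-0.0445,-0.022,0,0,0,0,0.4]],
])

```text
time: 47.5
ee_pos: [0.4984, -0.1024, 0.1535]
tcp_rot: [[-0.0, 1.0, 0.001], [1.0, 0.0, -0.0], [-0.0, 0.001, -1.0]]
ft_force: [0.6, -0.1, -0.4]
finger_gap: 0.401
gripper_force: 0.0
```

Emit:
arm_command([
  [[-0.0445,-0.022,0,0,0,0,0.4],[-0.0445,-0.022,0,0,0,0,0.4],[-0.0445,-0.022,0,0,0,0,0.4],[-0.0445,-0.022,0,0,0,0,0.4],[-0.0445,-0.022,0,0,0,0,0.4]],
])

```text
time: 47.92
ee_pos: [0.4433, -0.2138, 0.1534]
tcp_rot: [[0.0, 1.0, 0.0], [1.0, -0.0, -0.0], [-0.0, 0.0, -1.0]]
ft_force: [0.7, -0.4, 0.3]
finger_gap: 0.404
gripper_force: 0.0
```

Emit:
arm_command([
  [[-0.0445,-0.022,0,0,0,0,0.4],[-0.0445,-0.022,0,0,0,0,0.4],[-0.0445,-0.022,0,0,0,0,0.4],[-0.0445,-0.022,0,0,0,0,0.4],[-0.0445,-0.022,0,0,0,0,0.4]],
])

```text
time: 48.33
ee_pos: [0.3882, -0.3251, 0.1534]
tcp_rot: [[0.0, 1.0, 0.0], [1.0, -0.0, -0.0], [-0.0, 0.0, -1.0]]
ft_force: [0.9, -0.9, 0.8]
finger_gap: 0.401
gripper_force: 0.0
```

Run:
```python
from h import *
im,T=trays()
for m,r,cf in T: print(np.round(r,1),round(cf,2),*[[np.round(q,4) for q in fittray(m,z)] for z in(0,.036)])
plan([.3885,-.324,.0115],0.)
c,s_=im[190:270,235:315],read_camera("side")[180:260,240:320]
cv2.imwrite("pics/st.png",np.hstack([cv2.resize(x,(400,400),interpolation=cv2.INTER_CUBIC) for x in(c,s_)])[:,:,::-1])
```

```text
[409.7 187.3  53.8  60.5] 0.9 [array([ 0.5806, -0.3621, -0.0251]), np.float64(0.9668)] [array([ 0.578 , -0.3479,  0.0008]), np.float64(0.921)]
[336.  177.1  61.1  66.9] 0.68 [array([ 0.594 , -0.1956, -0.2013]), np.float64(0.9792)] [array([ 0.5906, -0.1876, -0.1926]), np.float64(0.933)]
[394.5 273.8  51.7  61.2] 0.58 [array([ 0.3876, -0.3242,  0.0046]), np.float64(0.9553)] [array([ 0.3907, -0.3114, -0.0243]), np.float64(0.891)]
pos [ 0.3879 -0.3268  0.1534] tilt [ 0.0008 -0.0013] heady -0.0027 q6 -0.76 t 48.4 | turn: calls 1 rz/row -0.0004
shift: calls 1 row [0.0012 0.0002 0.0568]
```

View pics/st.png

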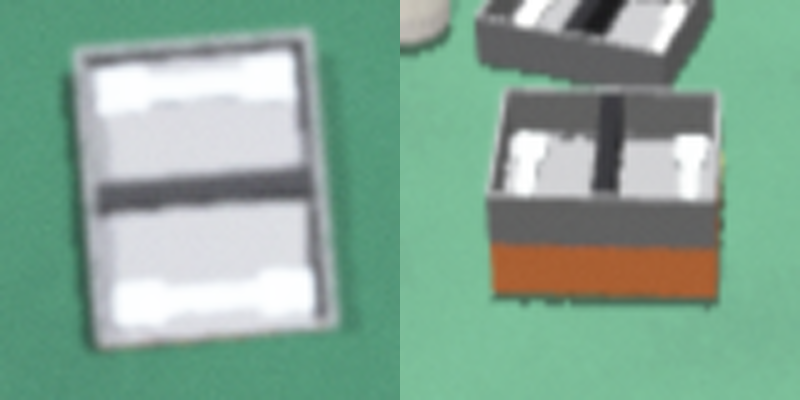

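Tray a sits squarely on the orange tray: in the side crop the grey spans u 490–718 and the orange 492–718. Next is tray b.

Emit:
arm_command([
  [[0,0,0,0,0,0,0.4],[0,0,0.05,0,0,0,0.4],[0,0,0.05,0,0,0,0.4],[0,0,0.05,0,0,0,0.4],[0,0,0.05,0,0,0,0.4]],
])

```text
time: 48.9
ee_pos: [0.3895, -0.3231, 0.0521]
tcp_rot: [[-0.001, 1.0, 0.001], [1.0, 0.001, -0.0], [-0.0, 0.001, -1.0]]
ft_force: [-0.2, -0.3, -0.4]
finger_gap: 0.399
gripper_force: 0.0
```

Emit:
arm_command([
  [[0,0,0.04,0,0,0,0.4],[0,0,0.025,0,0,0,0.4],[0,0,0.01,0,0,0,0.4],[0,0,0.004,0,0,0,0.4],[0,0,0,0,0,0,0.4]],
])

```text
time: 49.32
ee_pos: [0.3892, -0.3236, 0.0134]
tcp_rot: [[-0.0, 1.0, -0.0], [1.0, 0.0, 0.0], [0.0, -0.0, -1.0]]
ft_force: [-0.0, -0.6, 0.4]
finger_gap: 0.405
gripper_force: 0.0
```

Emit:
arm_command([
  [[0,0,0,0,0,0,0],[0,0,0,0,0,0,0],[0,0,0,0,0,0,0],[0,0,0,0,0,0,0],[0,0,0,0,0,0,0]],
])

```text
time: 49.73
ee_pos: [0.3894, -0.3243, 0.0142]
tcp_rot: [[0.0, 1.0, 0.001], [1.0, -0.0, -0.001], [-0.001, 0.001, -1.0]]
ft_force: [2.3, 3.1, 5.5]
finger_gap: 0.128
gripper_force: 39.8
```

Emit:
arm_command([
  [[0,0,-0.01,0,0,0,0],[0,0,-0.02,0,0,0,0],[0,0,-0.04,0,0,0,0],[0,0,-0.05,0,0,0,0],[0,0,-0.06,0,0,0,0]],
])

```text
time: 50.15
ee_pos: [0.3881, -0.3234, 0.1043]
tcp_rot: [[0.0, 1.0, -0.001], [1.0, -0.0, 0.001], [0.001, -0.001, -1.0]]
ft_force: [-0.3, -0.3, -3.6]
finger_gap: 0.129
gripper_force: 39.3
```

Emit:
arm_command([
  [[0,0,-0.06,0,0,-0.015,0],[0,0,-0.04,0,0,-0.02,0],[0,0,-0.02,0,0,-0.02,0],[0,0,0,0,0,-0.0075,0],[0,0,0,0,0,0,0]],
])

```text
time: 50.57
ee_pos: [0.3889, -0.3241, 0.1641]
tcp_rot: [[-0.093, 0.996, 0.001], [0.996, 0.093, -0.001], [-0.001, 0.001, -1.0]]
ft_force: [0.0, -0.9, -2.8]
finger_gap: 0.129
gripper_force: 39.4
```

Run:
```python
from h import *
plan([.554,.0097,.163],.0937)
```

```text
pos [ 0.3889 -0.3241  0.1641] tilt [ 0.0013 -0.0012] heady 0.0936 q6 -0.85 t 50.6 | turn: calls 1 rz/row -0.0
shift: calls 3 row [0.0423 0.0261 0.0001]
```

Emit:
arm_command([
  [[0.0423,0.0262,0,0,0,0,0],[0.0423,0.0262,0,0,0,0,0],[0.0423,0.0262,0,0,0,0,0],[0.0423,0.0262,0,0,0,0,0],[0.0423,0.0262,0,0,0,0,0]],
])

```text
time: 50.98
ee_pos: [0.4437, -0.2112, 0.1621]
tcp_rot: [[-0.092, 0.996, -0.002], [0.996, 0.092, 0.001], [0.001, -0.002, -1.0]]
ft_force: [0.9, -0.4, -2.8]
finger_gap: 0.132
gripper_force: 39.5
```

Emit:
arm_command([
  [[0.0423,0.0262,0,0,0,0,0],[0.0423,0.0262,0,0,0,0,0],[0.0423,0.0262,0,0,0,0,0],[0.0423,0.0262,0,0,0,0,0],[0.0423,0.0262,0,0,0,0,0]],
])

```text
time: 51.4
ee_pos: [0.499, -0.0998, 0.162]
tcp_rot: [[-0.092, 0.996, -0.002], [0.996, 0.092, 0.001], [0.001, -0.002, -1.0]]
ft_force: [0.1, -0.8, -2.6]
finger_gap: 0.13
gripper_force: 39.5
```

Emit:
arm_command([
  [[0.0423,0.0262,0,0,0,0,0],[0.0423,0.0262,0,0,0,0,0],[0.0423,0.0262,0,0,0,0,0],[0.0423,0.0262,0,0,0,0,0],[0.0423,0.0262,0,0,0,0,0]],
])

```text
time: 51.82
ee_pos: [0.5543, 0.0115, 0.1619]
tcp_rot: [[-0.092, 0.996, -0.002], [0.996, 0.092, 0.0], [0.0, -0.002, -1.0]]
ft_force: [0.3, -0.9, -3.7]
finger_gap: 0.132
gripper_force: 39.5
```

Emit:
arm_command([
  [[0,0,0,0,0,0,0],[0,0,0.03,0,0,0,0],[0,0,0.04,0,0,0,0],[0,0,0.035,0,0,0,0],[0,0,0.02,0,0,0,0]],
])

```text
time: 52.23
ee_pos: [0.553, 0.0102, 0.098]
tcp_rot: [[-0.093, 0.996, -0.004], [0.996, 0.093, 0.0], [0.0, -0.004, -1.0]]
ft_force: [-0.9, -0.4, -3.1]
finger_gap: 0.135
gripper_force: 39.5
```

Emit:
arm_command([
  [[0,0,0.015,0,0,0,0],[0,0,0.01,0,0,0,0],[0,0,0.004,0,0,0,0],[0,0,0,0,0,0,0],[0,0,0,0,0,0,0]],
])

```text
time: 52.65
ee_pos: [0.5552, 0.0102, 0.0866]
tcp_rot: [[-0.093, 0.996, 0.001], [0.996, 0.093, -0.0], [-0.0, 0.001, -1.0]]
ft_force: [0.4, 0.1, -3.0]
finger_gap: 0.131
gripper_force: 39.5
```

Emit:
arm_command([
  [[-0.001,-0.001,0.001,0,0,0,0],[0,0,0.001,0,0,0,0],[0,0,0,0,0,0,0],[0,0,0,0,0,0,0],[0,0,0,0,0,0,0]],
])

```text
time: 53.07
ee_pos: [0.5545, 0.0097, 0.0853]
tcp_rot: [[-0.093, 0.996, 0.0], [0.996, 0.093, 0.0], [-0.0, 0.0, -1.0]]
ft_force: [-0.2, 0.5, -3.0]
finger_gap: 0.128
gripper_force: 39.5
```

Emit:
arm_command([
  [[0,0,0.001,0,0,0,0],[0,0,0.001,0,0,0,0],[0,0,0,0,0,0,0],[0,0,0,0,0,0,0],[0,0,0,0,0,0,0]],
])

```text
time: 53.48
ee_pos: [0.5545, 0.0097, 0.0842]
tcp_rot: [[-0.093, 0.996, 0.0], [0.996, 0.093, 0.0], [0.0, 0.0, -1.0]]
ft_force: [-0.0, 0.4, 0.1]
finger_gap: 0.134
gripper_force: 40.0
```

Emit:
arm_command([
  [[0,0,0,0,0,0,0.1],[0,0,0,0,0,0,0.2],[0,0,0,0,0,0,0.3],[0,0,0,0,0,0,0.4],[0,0,0,0,0,0,0.4]],
])

```text
time: 53.9
ee_pos: [0.5545, 0.0097, 0.0842]
tcp_rot: [[-0.093, 0.996, 0.0], [0.996, 0.093, -0.0], [-0.0, 0.0, -1.0]]
ft_force: [-0.4, 0.1, -0.0]
finger_gap: 0.398
gripper_force: 0.0
```

Emit:
arm_command([
  [[0,0,-0.02,0,0,0,0.4],[0,0,-0.04,0,0,0,0.4],[0,0,-0.05,0,0,0,0.4],[0,0,-0.05,0,0,0,0.4],[0,0,-0.05,0,0,0,0.4]],
])

```text
time: 54.32
ee_pos: [0.5542, 0.0097, 0.191]
tcp_rot: [[-0.093, 0.996, 0.0], [0.996, 0.093, -0.0], [-0.0, 0.0, -1.0]]
ft_force: [0.2, -0.0, 0.2]
finger_gap: 0.405
gripper_force: 0.0
```

Emit:
arm_command([
  [[0,0,0,0,0,0.0385,0.4],[0,0,0,0,0,0.0385,0.4],[0,0,0,0,0,0.0385,0.4],[0,0,0,0,0,0.0385,0.4],[0,0,0,0,0,0.0385,0.4]],
])

```text
time: 54.73
ee_pos: [0.5544, 0.0097, 0.19]
tcp_rot: [[0.197, 0.98, 0.001], [0.98, -0.197, -0.0], [0.0, 0.001, -1.0]]
ft_force: [0.4, 0.7, 0.3]
finger_gap: 0.402
gripper_force: 0.0
```

Run:
```python
from h import *
im,T=trays()
for m,r,cf in T: print(np.round(r,1),round(cf,2),*[[np.round(q,4) for q in fittray(m,z)] for z in(0,)])
print([ (d["location"],ray("top",d["location"],0).round(3)) for d in place_of("top","bottle")[:1]], ray("top",(377,143),.15).round(3))
plan([.5935,-.196,.19],-.195)
```

```text
[251.7 244.   50.6  14.5] 0.98 [array([ 0.512 ,  0.0049, -0.1013]), np.float64(-5.3429)]
[357.2 179.   39.7  64. ] 0.8 [array([ 0.5958, -0.1995, -0.2407]), np.float64(0.2831)]
[407.8 189.1  53.2  58.4] 0.73 [array([ 0.5801, -0.3625, -0.0248]), np.float64(0.971)]
[([125.2, 248.4], array([0.506, 0.356]))] [ 0.724 -0.196]
pos [0.5545 0.0097 0.1898] tilt [ 0.0005 -0.    ] heady -0.1938 q6 0.16 t 54.9 | turn: calls 1 rz/row 0.0002
shift: calls 2 row [-0.0388  0.0156 -0.    ]
```

Emit:
arm_command([
  [[-0.0388,0.0156,0,0,0,0,0.4],[-0.0388,0.0156,0,0,0,0,0.4],[-0.0388,0.0156,0,0,0,0,0.4],[-0.0388,0.0156,0,0,0,0,0.4],[-0.0388,0.0156,0,0,0,0,0.4]],
])

```text
time: 55.3
ee_pos: [0.574, -0.094, 0.1895]
tcp_rot: [[0.191, 0.982, 0.0], [0.982, -0.191, -0.0], [0.0, 0.0, -1.0]]
ft_force: [-0.0, 0.8, 0.0]
finger_gap: 0.401
gripper_force: 0.0
```

Emit:
arm_command([
  [[-0.0388,0.0156,0,0,0,0,0.4],[-0.0388,0.0156,0,0,0,0,0.4],[-0.0388,0.0156,0,0,0,0,0.4],[-0.0388,0.0156,0,0,0,0,0.4],[-0.0388,0.0156,0,0,0,0,0.4]],
])

```text
time: 55.72
ee_pos: [0.5933, -0.1968, 0.1895]
tcp_rot: [[0.192, 0.981, 0.0], [0.981, -0.192, -0.0], [-0.0, 0.0, -1.0]]
ft_force: [-0.3, 0.4, -0.2]
finger_gap: 0.402
gripper_force: 0.0
```

Emit:
arm_command([
  [[0,0,0,0,0,0,0.4],[0,0,0.05,0,0,0,0.4],[0,0,0.05,0,0,0,0.4],[0,0,0.05,0,0,0,0.4],[0,0,0.05,0,0,0,0.4]],
])

```text
time: 56.13
ee_pos: [0.5932, -0.1955, 0.0885]
tcp_rot: [[0.192, 0.981, 0.0], [0.981, -0.192, -0.0], [-0.0, 0.0, -1.0]]
ft_force: [0.9, 0.6, 0.1]
finger_gap: 0.4
gripper_force: 0.0
```

Run:
```python
from h import *
s=observe();print(np.round(s["ee_pos"],4))
read_camera("side")
for d in silhouettes("side","tray_a"):
    if d["confidence"]>.4: print(np.round(d["rect"]),round(d["confidence"],2),*[np.round(q,3) for q in fittray(d["pixels"],0,cam="side")])
print("expect tray c side rect",proj("side",box(.5935,-.196,-.195,[-.065,-.052,0],[.065,.052,.036])).min(0).round(),proj("side",box(.5935,-.196,-.195,[-.065,-.052,0],[.065,.052,.036])).max(0).round())
```

```text
[ 0.5932 -0.1955  0.0885]
[255. 167.  51.  24.] 0.96 [ 0.598 -0.207 -0.222] 0.572
[268. 145.  40.  26.] 0.59 [ 0.577 -0.361  0.094] 0.596
[255. 217.  47.  11.] 0.58 [ 0.572 -0.023  0.244] -0.812
expect tray c side rect [255. 167.] [303. 199.]
```

Emit:
arm_command([
  [[0,0,0.05,0,0,0,0.4],[0,0,0.05,0,0,0,0.4],[0,0,0.03,0,0,0,0.4],[0,0,0.018,0,0,0,0.4],[0,0,0.006,0,0,0,0.4]],
])

```text
time: 56.65
ee_pos: [0.5933, -0.1956, 0.0121]
tcp_rot: [[0.193, 0.981, -0.001], [0.981, -0.193, 0.0], [0.0, -0.001, -1.0]]
ft_force: [-0.7, -0.2, -0.4]
finger_gap: 0.398
gripper_force: 0.0
```

Emit:
arm_command([
  [[0,0,0,0,0,0,0.4],[0,0,0,0,0,0,0],[0,0,0,0,0,0,0],[0,0,0,0,0,0,0],[0,0,0,0,0,0,0]],
])

```text
time: 57.07
ee_pos: [0.5942, -0.1961, 0.0137]
tcp_rot: [[0.194, 0.981, 0.002], [0.981, -0.194, -0.001], [-0.0, 0.002, -1.0]]
ft_force: [-0.1, 1.2, 4.6]
finger_gap: 0.132
gripper_force: 39.8
```

Emit:
arm_command([
  [[0,0,0,0,0,0,0],[0,0,0,0,0,0,0],[0,0,-0.01,0,0,0,0],[0,0,-0.03,0,0,0,0],[0,0,-0.05,0,0,0,0]],
])

```text
time: 57.48
ee_pos: [0.5919, -0.1953, 0.0565]
tcp_rot: [[0.194, 0.981, -0.003], [0.981, -0.194, 0.001], [0.001, -0.003, -1.0]]
ft_force: [-0.5, -0.1, -2.0]
finger_gap: 0.134
gripper_force: 39.1
```

Emit:
arm_command([
  [[0,0,-0.06,0,0,0,0],[0,0,-0.06,0,0,0,0],[0,0,-0.06,0,0,0,0],[0,0,-0.05,0,0,0,0],[0,0,-0.03,0,0,0,0]],
])

```text
time: 57.9
ee_pos: [0.5942, -0.1961, 0.1913]
tcp_rot: [[0.194, 0.981, 0.004], [0.981, -0.194, -0.001], [-0.001, 0.004, -1.0]]
ft_force: [-0.1, -0.2, -2.2]
finger_gap: 0.13
gripper_force: 39.3
```

Emit:
arm_command([
  [[0,0,0,0,0,-0.0385,0],[0,0,0,0,0,-0.0385,0],[0,0,0,0,0,-0.0385,0],[0,0,0,0,0,-0.0385,0],[0,0,0,0,0,-0.0385,0]],
])

```text
time: 58.32
ee_pos: [0.5932, -0.1957, 0.1881]
tcp_rot: [[-0.096, 0.995, 0.001], [0.995, 0.096, -0.0], [-0.0, 0.001, -1.0]]
ft_force: [1.1, 0.3, -2.3]
finger_gap: 0.135
gripper_force: 39.2
```

Run:
```python
from h import *
plan([.554,.0097,.19],.0937)
im,T=trays()
for m,r,cf in T: print(np.round(r,1),round(cf,2),*[[np.round(q,4) for q in fittray(m,z)] for z in(0,.072)])
```

```text
pos [ 0.5932 -0.1957  0.1881] tilt [ 0.0006 -0.0002] heady 0.0964 q6 -0.46 t 58.3 | turn: calls 1 rz/row 0.0004
shift: calls 2 row [ 0.0416 -0.004  -0.0004]
[430.4 213.9  30.7  33. ] 0.88 [array([ 0.5502, -0.3722, -0.0095]), np.float64(-1.1014)] [array([ 0.5477, -0.3531,  0.0465]), np.float64(-1.5832)]
[ 68.8 146.3  62.   44.2] 0.73 [array([0.6673, 0.4058, 0.1118]), np.float64(0.0994)] [array([ 0.668 ,  0.3844, -0.0759]), np.float64(-0.1636)]
[248.8 193.2  54.5  68.4] 0.61 [array([0.5571, 0.0079, 0.092 ]), np.float64(0.8802)] [array([0.5537, 0.0106, 0.0965]), np.float64(0.9792)]
[352.9 169.   33.   70.2] 0.59 [array([ 0.6209, -0.2052,  0.4519]), np.float64(0.1319)] [array([ 0.6083, -0.1906,  0.4925]), np.float64(-0.0139)]
```

Emit:
arm_command([
  [[0.0416,-0.004,0,0,0,0,0],[0.0416,-0.004,0,0,0,0,0],[0.0416,-0.004,0,0,0,0,0],[0.0416,-0.004,0,0,0,0,0],[0.0416,-0.004,0,0,0,0,0]],
])

```text
time: 58.83
ee_pos: [0.5733, -0.0923, 0.1877]
tcp_rot: [[-0.091, 0.996, 0.0], [0.996, 0.091, -0.0], [-0.0, 0.0, -1.0]]
ft_force: [-0.2, 0.4, -1.7]
finger_gap: 0.127
gripper_force: 39.2
```

Emit:
arm_command([
  [[0.0416,-0.004,0,0,0,0,0],[0.0416,-0.004,0,0,0,0,0],[0.0416,-0.004,0,0,0,0,0],[0.0416,-0.004,0,0,0,0,0],[0.0416,-0.004,0,0,0,0,0]],
])

```text
time: 59.25
ee_pos: [0.5536, 0.0104, 0.1877]
tcp_rot: [[-0.091, 0.996, 0.0], [0.996, 0.091, -0.0], [-0.0, 0.0, -1.0]]
ft_force: [1.5, -0.1, -2.3]
finger_gap: 0.129
gripper_force: 39.2
```

Emit:
arm_command([
  [[0,0,0,0,0,0,0],[0,0,0.03,0,0,0,0],[0,0,0.04,0,0,0,0],[0,0,0.03,0,0,0,0],[0,0,0.01,0,0,0,0]],
])

```text
time: 59.67
ee_pos: [0.5529, 0.0093, 0.1307]
tcp_rot: [[-0.092, 0.996, -0.002], [0.996, 0.092, 0.0], [0.0, -0.002, -1.0]]
ft_force: [-0.4, 0.5, -2.9]
finger_gap: 0.134
gripper_force: 39.2
```

Emit:
arm_command([
  [[0,0,0.01,0,0,0,0],[0,0,0.008,0,0,0,0],[0,0,0.002,0,0,0,0],[0,0,0,0,0,0,0],[0,0,0,0,0,0,0]],
])

```text
time: 60.08
ee_pos: [0.5543, 0.0094, 0.1227]
tcp_rot: [[-0.093, 0.996, 0.001], [0.996, 0.093, -0.0], [-0.0, 0.001, -1.0]]
ft_force: [-0.2, -0.4, -2.3]
finger_gap: 0.13
gripper_force: 39.2
```

Emit:
arm_command([
  [[0,0,0.001,0,0,0,0],[0,0,0.001,0,0,0,0],[0,0,0,0,0,0,0],[0,0,0,0,0,0,0],[0,0,0,0,0,0,0]],
])

```text
time: 60.5
ee_pos: [0.5543, 0.0094, 0.1216]
tcp_rot: [[-0.093, 0.996, 0.001], [0.996, 0.093, -0.0], [-0.0, 0.001, -1.0]]
ft_force: [-1.6, 0.1, 6.7]
finger_gap: 0.129
gripper_force: 40.4
```

Emit:
arm_command([
  [[0,0,0.001,0,0,0,0],[0,0,0,0,0,0,0],[0,0,0,0,0,0,0],[0,0,0,0,0,0,0],[0,0,0,0,0,0,0]],
])

```text
time: 60.92
ee_pos: [0.5543, 0.0094, 0.1216]
tcp_rot: [[-0.093, 0.996, 0.001], [0.996, 0.093, -0.0], [-0.0, 0.001, -1.0]]
ft_force: [-3.8, -0.4, 15.6]
finger_gap: 0.129
gripper_force: 41.9
```

Emit:
arm_command([
  [[0,0,0,0,0,0,0.1],[0,0,0,0,0,0,0.2],[0,0,0,0,0,0,0.3],[0,0,0,0,0,0,0.4],[0,0,0,0,0,0,0.4]],
])

```text
time: 61.33
ee_pos: [0.554, 0.0095, 0.1206]
tcp_rot: [[-0.093, 0.996, -0.0], [0.996, 0.093, 0.0], [0.0, -0.0, -1.0]]
ft_force: [0.1, 0.4, 0.5]
finger_gap: 0.398
gripper_force: 0.0
```

Emit:
arm_command([
  [[0,0,-0.02,0,0,0,0.4],[0,0,-0.04,0,0,0,0.4],[0,0,-0.05,0,0,0,0.4],[0,0,-0.05,0,0,0,0.4],[0,0,-0.04,0,0,0,0.4]],
])

```text
time: 61.75
ee_pos: [0.5542, 0.0094, 0.2231]
tcp_rot: [[-0.093, 0.996, 0.001], [0.996, 0.093, -0.0], [-0.0, 0.001, -1.0]]
ft_force: [-1.3, 0.1, 0.1]
finger_gap: 0.399
gripper_force: 0.0
```

Emit:
arm_command([
  [[0,0,0,0,0,0.0156,0.4],[0,0,0,0,0,0.0156,0.4],[0,0,0,0,0,0.0156,0.4],[0,0,0,0,0,0.0156,0.4],[0,0,0,0,0,0.0156,0.4]],
])

```text
time: 62.17
ee_pos: [0.5534, 0.0094, 0.2198]
tcp_rot: [[0.026, 1.0, -0.002], [1.0, -0.026, 0.0], [0.0, -0.002, -1.0]]
ft_force: [-0.6, 0.5, -0.0]
finger_gap: 0.401
gripper_force: 0.0
```

Run:
```python
from h import *
im,T=trays()
for m,r,cf in T: print(np.round(r,1),round(cf,2),*[[np.round(q,4) for q in fittray(m,z)] for z in(0,)])
plan([.5807,-.3622,.22],-.0225)
```

```text
[406.7 189.8  55.5  58.4] 0.97 [array([ 0.581 , -0.3629, -0.0392]), np.float64(0.9775)]
[254.3 240.4  54.7  16.2] 0.6 [array([0.5093, 0.0085, 0.8455]), np.float64(-3.952)]
pos [0.5536 0.0095 0.2199] tilt [-0.0014  0.0001] heady -0.025 q6 -0.01 t 62.3 | turn: calls 1 rz/row -0.0003
shift: calls 3 row [-0.0495  0.0047 -0.    ]
```

Emit:
arm_command([
  [[-0.0495,0.0047,0,0,0,0,0.4],[-0.0495,0.0047,0,0,0,0,0.4],[-0.0495,0.0047,0,0,0,0,0.4],[-0.0495,0.0047,0,0,0,0,0.4],[-0.0495,0.0047,0,0,0,0,0.4]],
])

```text
time: 62.68
ee_pos: [0.5626, -0.1157, 0.2202]
tcp_rot: [[0.023, 1.0, -0.001], [1.0, -0.023, 0.0], [0.0, -0.001, -1.0]]
ft_force: [0.6, -0.7, -0.6]
finger_gap: 0.399
gripper_force: 0.0
```

Emit:
arm_command([
  [[-0.0495,0.0047,0,0,0,0,0.4],[-0.0495,0.0047,0,0,0,0,0.4],[-0.0495,0.0047,0,0,0,0,0.4],[-0.0495,0.0047,0,0,0,0,0.4],[-0.0495,0.0047,0,0,0,0,0.4]],
])

```text
time: 63.1
ee_pos: [0.5714, -0.2397, 0.2201]
tcp_rot: [[0.023, 1.0, -0.001], [1.0, -0.023, 0.0], [0.0, -0.001, -1.0]]
ft_force: [0.1, 1.1, 0.9]
finger_gap: 0.401
gripper_force: 0.0
```

Emit:
arm_command([
  [[-0.0495,0.0047,0,0,0,0,0.4],[-0.0495,0.0047,0,0,0,0,0.4],[-0.0495,0.0047,0,0,0,0,0.4],[-0.0495,0.0047,0,0,0,0,0.4],[-0.0495,0.0047,0,0,0,0,0.4]],
])

```text
time: 63.52
ee_pos: [0.5802, -0.3637, 0.22]
tcp_rot: [[0.023, 1.0, -0.001], [1.0, -0.023, 0.001], [0.001, -0.001, -1.0]]
ft_force: [1.0, -0.7, 0.5]
finger_gap: 0.4
gripper_force: 0.0
```

Emit:
arm_command([
  [[0,0,0.03,0,0,0,0.4],[0,0,0.05,0,0,0,0.4],[0,0,0.06,0,0,0,0.4],[0,0,0.06,0,0,0,0.4],[0,0,0.05,0,0,0,0.4]],
])

```text
time: 63.93
ee_pos: [0.5797, -0.3621, 0.0931]
tcp_rot: [[0.023, 1.0, -0.001], [1.0, -0.023, 0.001], [0.001, -0.002, -1.0]]
ft_force: [0.1, 0.4, -0.8]
finger_gap: 0.404
gripper_force: 0.0
```

Emit:
arm_command([
  [[0,0,0.04,0,0,0,0.4],[0,0,0.03,0,0,0,0.4],[0,0,0.03,0,0,0,0.4],[0,0,0.02,0,0,0,0.4],[0,0,0,0,0,0,0.4]],
])

```text
time: 64.35
ee_pos: [0.5792, -0.3616, 0.033]
tcp_rot: [[0.023, 1.0, -0.003], [1.0, -0.023, 0.002], [0.002, -0.003, -1.0]]
ft_force: [-1.9, 0.7, -0.2]
finger_gap: 0.399
gripper_force: 0.0
```

Emit:
arm_command([
  [[0,0,0.015,0,0,0,0.4],[0,0,0.015,0,0,0,0.4],[0,0,0.009,0,0,0,0.4],[0,0,0,0,0,0,0.4],[0,0,0,0,0,0,0.4]],
])

```text
time: 64.77
ee_pos: [0.5805, -0.3625, 0.0162]
tcp_rot: [[0.024, 1.0, -0.0], [1.0, -0.024, 0.0], [0.0, -0.0, -1.0]]
ft_force: [-0.8, 0.1, -0.6]
finger_gap: 0.398
gripper_force: 0.0
```

Emit:
arm_command([
  [[0,0,0,0,0,0,0],[0,0,0,0,0,0,0],[0,0,0,0,0,0,0],[0,0,0,0,0,0,0],[0,0,0,0,0,0,0]],
])

```text
time: 65.18
ee_pos: [0.5808, -0.3628, 0.0168]
tcp_rot: [[0.023, 1.0, 0.001], [1.0, -0.023, -0.001], [-0.001, 0.001, -1.0]]
ft_force: [-0.0, 0.2, 6.4]
finger_gap: 0.129
gripper_force: 40.2
```

Emit:
arm_command([
  [[0,0,-0.01,0,0,0,0],[0,0,-0.02,0,0,0,0],[0,0,-0.04,0,0,0,0],[0,0,-0.05,0,0,0,0],[0,0,-0.06,0,0,0,0]],
])

```text
time: 65.6
ee_pos: [0.5795, -0.3619, 0.1064]
tcp_rot: [[0.024, 1.0, -0.002], [1.0, -0.024, 0.001], [0.001, -0.002, -1.0]]
ft_force: [0.1, -0.1, -4.0]
finger_gap: 0.128
gripper_force: 39.1
```

Emit:
arm_command([
  [[0,0,-0.06,0,0,0,0],[0,0,-0.06,0,0,0,0],[0,0,-0.05,0,0,0,0],[0,0,-0.04,0,0,0,0],[0,0,-0.02,0,0,0,0]],
])

```text
time: 66.02
ee_pos: [0.5812, -0.363, 0.225]
tcp_rot: [[0.023, 1.0, 0.003], [1.0, -0.023, -0.002], [-0.002, 0.003, -1.0]]
ft_force: [0.5, -0.5, -2.2]
finger_gap: 0.13
gripper_force: 39.2
```

Emit:
arm_command([
  [[0,0,0,0,0,-0.0156,0],[0,0,0,0,0,-0.0156,0],[0,0,0,0,0,-0.0156,0],[0,0,0,0,0,-0.0156,0],[0,0,0,0,0,-0.0156,0]],
])

```text
time: 66.43
ee_pos: [0.5799, -0.3622, 0.2197]
tcp_rot: [[-0.096, 0.995, -0.002], [0.995, 0.096, 0.001], [0.001, -0.002, -1.0]]
ft_force: [-1.5, 0.2, -2.9]
finger_gap: 0.13
gripper_force: 39.2
```

Run:
```python
from h import *
plan([.554,.0097,.215],.0937)
im,T=trays()
for m,r,cf in T:
    if r[0]<310: print(np.round(r,1),round(cf,2),*[[np.round(q,4) for q in fittray(m,z)] for z in(.108,)])
```

```text
pos [ 0.5799 -0.3622  0.2197] tilt [-0.0019  0.0012] heady 0.096 q6 -0.7 t 66.4 | turn: calls 1 rz/row 0.0003
shift: calls 3 row [0.0497 0.0012 0.0007]
[249.7 188.   57.7  69.2] 0.65 [array([0.5535, 0.01  , 0.0901]), np.float64(0.9601)]
```

Emit:
arm_command([
  [[0.0497,0.001,0,0,0,0,0],[0.0497,0.001,0,0,0,0,0],[0.0497,0.001,0,0,0,0,0],[0.0497,0.001,0,0,0,0,0],[0.0497,0.001,0,0,0,0,0]],
])

```text
time: 66.95
ee_pos: [0.571, -0.2375, 0.2208]
tcp_rot: [[-0.093, 0.996, -0.0], [0.996, 0.093, 0.0], [0.0, -0.0, -1.0]]
ft_force: [0.1, 0.6, -3.7]
finger_gap: 0.126
gripper_force: 39.2
```

Emit:
arm_command([
  [[0.0497,0.001,0,0,0,0,0],[0.0497,0.001,0,0,0,0,0],[0.0497,0.001,0,0,0,0,0],[0.0497,0.001,0,0,0,0,0],[0.0497,0.001,0,0,0,0,0]],
])

```text
time: 67.37
ee_pos: [0.562, -0.1135, 0.221]
tcp_rot: [[-0.093, 0.996, -0.0], [0.996, 0.093, 0.0], [0.0, -0.0, -1.0]]
ft_force: [0.8, 0.3, -2.9]
finger_gap: 0.128
gripper_force: 39.2
```

Emit:
arm_command([
  [[0.0497,0.001,0,0,0,0,0],[0.0497,0.001,0,0,0,0,0],[0.0497,0.001,0,0,0,0,0],[0.0497,0.001,0,0,0,0,0],[0.0497,0.001,0,0,0,0,0]],
])

```text
time: 67.78
ee_pos: [0.5529, 0.0105, 0.221]
tcp_rot: [[-0.093, 0.996, -0.0], [0.996, 0.093, 0.0], [0.0, -0.0, -1.0]]
ft_force: [-0.2, -0.1, -3.8]
finger_gap: 0.131
gripper_force: 39.2
```

Emit:
arm_command([
  [[0,0,0,0,0,0,0],[0,0,0.02,0,0,0,0],[0,0,0.03,0,0,0,0],[0,0,0.03,0,0,0,0],[0,0,0.015,0,0,0,0]],
])

```text
time: 68.2
ee_pos: [0.5523, 0.0086, 0.1714]
tcp_rot: [[-0.093, 0.996, -0.002], [0.996, 0.093, -0.0], [0.0, -0.002, -1.0]]
ft_force: [0.2, -0.4, -4.3]
finger_gap: 0.131
gripper_force: 39.2
```

Emit:
arm_command([
  [[0,0,0.005,0,0,0,0],[0,0,0.005,0,0,0,0],[0,0,0,0,0,0,0],[0,0,0,0,0,0,0],[0,0,0,0,0,0,0]],
])

```text
time: 68.62
ee_pos: [0.5536, 0.0091, 0.1692]
tcp_rot: [[-0.093, 0.996, 0.001], [0.996, 0.093, -0.0], [-0.0, 0.001, -1.0]]
ft_force: [0.7, 0.9, -3.7]
finger_gap: 0.132
gripper_force: 39.2
```

Emit:
arm_command([
  [[0.001,0.001,0.006,0,0,0,0],[0,0,0.006,0,0,0,0],[0,0,0.002,0,0,0,0],[0,0,0,0,0,0,0],[0,0,0,0,0,0,0]],
])

```text
time: 69.03
ee_pos: [0.5535, 0.0099, 0.1616]
tcp_rot: [[-0.093, 0.996, -0.0], [0.996, 0.093, 0.0], [0.0, -0.0, -1.0]]
ft_force: [-0.2, -0.1, -4.1]
finger_gap: 0.13
gripper_force: 39.3
```

Emit:
arm_command([
  [[0,0,0.001,0,0,0,0],[0,0,0.001,0,0,0,0],[0,0,0,0,0,0,0],[0,0,0,0,0,0,0],[0,0,0,0,0,0,0]],
])

```text
time: 69.45
ee_pos: [0.5537, 0.0098, 0.1607]
tcp_rot: [[-0.093, 0.996, 0.0], [0.996, 0.093, 0.0], [0.0, 0.0, -1.0]]
ft_force: [-0.5, -0.0, -1.1]
finger_gap: 0.129
gripper_force: 39.5
```

Touching. I'll release, rise clear and move the arm away to check.

Emit:
arm_command([
  [[0,0,0.0005,0,0,0,0],[0,0,0,0,0,0,0.2],[0,0,0,0,0,0,0.3],[0,0,0,0,0,0,0.4],[0,0,0,0,0,0,0.4]],
])

```text
time: 69.87
ee_pos: [0.5537, 0.0098, 0.1604]
tcp_rot: [[-0.093, 0.996, 0.0], [0.996, 0.093, 0.0], [-0.0, 0.0, -1.0]]
ft_force: [-0.2, 0.5, 0.2]
finger_gap: 0.4
gripper_force: 0.0
```

Emit:
arm_command([
  [[0,0,-0.02,0,0,0,0.4],[0,0,-0.04,0,0,0,0.4],[0,0,-0.05,0,0,0,0.4],[0,0,-0.05,0,0,0,0.4],[0,0,-0.04,0,0,0,0.4]],
])

```text
time: 70.28
ee_pos: [0.5539, 0.0098, 0.2629]
tcp_rot: [[-0.093, 0.996, 0.001], [0.996, 0.093, -0.0], [-0.0, 0.001, -1.0]]
ft_force: [0.1, 0.6, 0.3]
finger_gap: 0.401
gripper_force: 0.0
```

Emit:
arm_command([
  [[-0.05,-0.02,0,0,0,0,0.4],[-0.05,-0.02,0,0,0,0,0.4],[-0.05,-0.02,0,0,0,0,0.4],[-0.05,-0.02,0,0,0,0,0.4],[-0.05,-0.02,0,0,0,0,0.4]],
])

```text
time: 70.7
ee_pos: [0.5151, -0.1204, 0.2613]
tcp_rot: [[-0.094, 0.996, 0.001], [0.996, 0.094, -0.0], [-0.0, 0.001, -1.0]]
ft_force: [0.2, -0.4, -0.3]
finger_gap: 0.403
gripper_force: 0.0
```

Emit:
arm_command([
  [[-0.05,-0.02,0,0,0,0,0.4],[-0.05,-0.02,0,0,0,0,0.4],[-0.05,-0.02,0,0,0,0,0.4],[-0.05,-0.02,0,0,0,0,0.4],[-0.05,-0.02,0,0,0,0,0.4]],
])

```text
time: 71.12
ee_pos: [0.4769, -0.2496, 0.2613]
tcp_rot: [[-0.093, 0.996, 0.001], [0.996, 0.093, -0.0], [-0.0, 0.001, -1.0]]
ft_force: [0.3, 0.7, -0.4]
finger_gap: 0.401
gripper_force: 0.0
```

Emit:
arm_command([
  [[0,0,0,0,0,0,0.4],[0,0,0,0,0,0,0.4],[0,0,0,0,0,0,0.4],[0,0,0,0,0,0,0.4],[0,0,0,0,0,0,0.4]],
])

```text
time: 71.53
ee_pos: [0.4777, -0.2476, 0.2606]
tcp_rot: [[-0.094, 0.996, 0.0], [0.996, 0.094, 0.0], [0.0, 0.0, -1.0]]
ft_force: [-0.1, 0.3, -0.7]
finger_gap: 0.401
gripper_force: 0.0
```

Run:
```python
from h import *
im,T=trays()
for m,r,cf in T: print(np.round(r,1),round(cf,2),*[[np.round(q,4) for q in fittray(m,z)] for z in(.144,)])
a=read_camera("side")
x=cv2.resize(im[170:290,220:340],(400,400),interpolation=cv2.INTER_CUBIC);y=cv2.resize(a[120:260,220:360],(400,400),interpolation=cv2.INTER_CUBIC)
cv2.imwrite("pics/final.png",np.hstack([x,y])[:,:,::-1])
```

```text
[245.8 190.9  59.4  70.5] 0.64 [array([0.5532, 0.0101, 0.0897]), np.float64(0.9655)]
```

View pics/final.png

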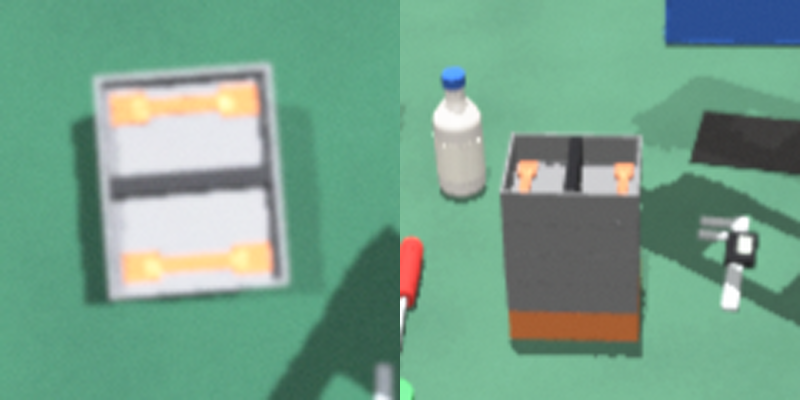

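All four grey trays now stand square on the orange tray: in the side crop the grey wall faces line up with the orange at u≈508–640. I'm handing in.

```bash
python3 -c "
from station import *
print(finish_job())"
```

```text
the job is handed in; nothing more can be done
None
```

The job is done and handed in at about 72 s: the blade was held against its shoulder in the jig for about 1.7 s and the gauge laid flat back in the orange tray, and all four grey trays are stacked squarely on top; the hand-in gave no verdict.

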